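Unload the candle carousel and pack the carton

TASK

Empty the cooling carousel and pack the carton. Stand every finished candle tin upright on the carton floor - those on the carousel, and the one on the table if there is one - then lay the light cardboard packets flat on top of the tins inside the carton, side by side and none on the floor of it. Tins come off only at the gap in the clear cover: step the carousel on by its spring pin, one hole at a time (draw the knob, swing the arm round to the next hole, let the pin drop fully home), until it is pinned in the last hole, even if a bay is empty, and leave the open cans and stack of lids where they stand.

Things in the scene. Friction and masses are not known exactly. Their poses are not given: they have to be found in the camera images.
- carousel: cooling carousel, fixed to the table: grey round foot 270 mm across under a turning aluminium wheel 260 mm across (top face 30 mm above the table) with four bays, one tin to a bay, centres 92 mm from the axis, parted by 12 mm high ridges. Origin on the wheel's axis at table level. Angles named below are from its own x axis, anticlockwise seen from above
- gap (a point): centre of the open quarter of the carousel, on the wheel's top face, 92 mm from the axis at -135 degrees; the quarter's edges run along the carousel's own -x and -y axes. Over the other three quarters lies a fixed clear cover, 260 mm square, its underside 108 and top 114 mm above the table, on thin corner posts: only a tin in the gap can be lifted out
- plate (a point): on the wheel's axis at the top face (128 mm above the table) of the fixed steel dividing plate, a flat part ring 46 to 74 mm from the axis lying on the cover, with three pin holes 60 mm from the axis at -45, 45 and 135 degrees. Above it swings the crank arm (its top 144 mm, the sleeve round the pin to 157 mm above the table), fast to the wheel
- crank (a joint): angle of crank arm and wheel together, rad, growing anticlockwise from above: 0 = first hole (arm at -45 degrees; the start), 1.571 = second hole (arm at 45), 3.142 = third and last hole (arm at 135); stops 0.04 beyond both ends. Light friction, about 0.15 N m; stays where it is left
- plunger (a joint): height of the spring index pin, m: 0 = fully down in a hole; 0.012 = its foot level with the plate's top, so draw it to 0.014 or more to turn; 0.020 = fully drawn. The spring pushes down with 5 N seated to 10 N drawn. Let go, the pin drops, or rides on the plate until a hole comes under it (play about 1.3 mm each side)
- knob_grip (a point): middle of the index pin's black knob, an upright cylinder 30 mm across and 42 mm tall (this point is 21 mm below its top, 181 mm above the table when the pin is seated), on the crank arm 60 mm from the wheel's axis. Draw it straight up, carry it round the axis, let it down
- tin1: finished candle tin: closed plain steel can, solid and heavy (about 0.3 kg), 62 mm across, 75 mm tall; origin at the centre of its underside, z up. At the start in the bay at the open quarter (-135 degrees of the carousel). May be absent
- tin2: finished candle tin: closed plain steel can, solid and heavy (about 0.3 kg), 62 mm across, 75 mm tall; origin at the centre of its underside, z up. At the start in the bay at 135 degrees, under the cover: at the opening when the crank is in the second hole. May be absent
- tin3: finished candle tin: closed plain steel can, solid and heavy (about 0.3 kg), 62 mm across, 75 mm tall; origin at the centre of its underside, z up. At the start in the bay at 45 degrees, under the cover: at the opening when the crank is in the third hole. May be absent
- tin4: finished candle tin: closed plain steel can, solid and heavy (about 0.3 kg), 62 mm across, 75 mm tall; origin at the centre of its underside, z up. At the start standing on the table in front of the robot, not on the carousel. May be absent. (The open cans with cardboard in them are not part of the job.)
- can_a: open can with a cardboard cross and tab in it, 72 mm across, 85 mm tall, near the robot; leave alone
- can_b: open can with a cardboard cross and tab, 84 mm across, 95 mm tall, at the far side; leave alone
- can_c: open can with a cardboard cross and tab, 72 mm across, 65 mm tall, far right; leave alone
- lid_stack: stack of loose lids, 80 mm across, 24 mm tall, at the far side; leave alone
- packet1: light plain cardboard packet, 150 x 55 x 30 mm (own x, y, z), about 45 g, at the start flat on the table on the robot's right, beside the carton; origin at the centre of its underside. May be absent.
- packet2: light plain cardboard packet, 150 x 55 x 30 mm (own x, y, z), about 45 g, at the start flat on the table on the robot's right, beside the carton; origin at the centre of its underside. May be absent.
- carton: open cardboard carton fixed to the table, 198 x 213 mm outside (own x, y), walls and floor 4 mm thick, rim 95 mm above the table; origin at the centre of its underside. Four tins fit standing two by two (62 mm each in 190 x 205 mm), with both packets side by side on top of them, long way along its y, standing a little above the rim
There are look-alikes about, which are no part of the job. What is shaped like the tin1 but purple is not meant. Leave any blue look-alike of the packet1 alone.

How it is judged (in metres and radians):
On the way, in this order (a step that is already met when the one before it is completed fails the run):
1. the pin is home in the second hole (value of joint crank between 1.52079 and 1.62079 rad and value of joint plunger below 0.003 m), for 0.3 s.
2. the pin is home in the third, last hole (value of joint crank between 3.09159 and 3.19159 rad and value of joint plunger below 0.003 m), for 0.3 s.
At the end, for the whole second after the job is handed in: Every tin present stands upright (within 8 degrees) on the carton's floor; every packet present lies flat (within 8 degrees) on the tins inside the carton, its underside 73 to 90 mm above the table; all at rest; the crank is within 0.05 rad of the last hole with the pin within 3 mm of fully down (all of step 2 and x of tin1 in the frame of carton between -0.072 and 0.072 m and y of tin1 in the frame of carton between -0.08 and 0.08 m and z of each of tin1, tin2, tin3, tin4 in the frame of carton below 0.014 m and angle between each of tin1, tin2, tin3, tin4, packet1, packet2's own z axis and vertical below 0.15 rad and linear speed of each of tin1, tin2, tin3, tin4, packet1, packet2 below 0.03 m/s and x of tin2 in the frame of carton between -0.072 and 0.072 m and y of tin2 in the frame of carton between -0.08 and 0.08 m and x of tin3 in the frame of carton between -0.072 and 0.072 m and y of tin3 in the frame of carton between -0.08 and 0.08 m and x of tin4 in the frame of carton between -0.072 and 0.072 m and y of tin4 in the frame of carton between -0.08 and 0.08 m and x of packet1 in the frame of carton between -0.085 and 0.085 m and y of packet1 in the frame of carton between -0.09 and 0.09 m and z of packet1 in the frame of carton between 0.073 and 0.09 m and x of packet2 in the frame of carton between -0.085 and 0.085 m and y of packet2 in the frame of carton between -0.09 and 0.09 m and z of packet2 in the frame of carton between 0.073 and 0.09 m); the robot touches nothing.
It fails at once if an open can or the stack of lids is moved more than 3 cm or tipped (distance of any of can_a, can_b, can_c, lid_stack from where it was at the start of the episode above 0.03 m or angle between any of can_a, can_b, can_c, lid_stack's own z axis and vertical above 0.5 rad).
Of tin1, tin2, tin3, tin4 only 3 to 4 are there at a start; the rules pass over those that are not, and their reading is None.
Of packet1, packet2 only 1 to 2 are there at a start; the rules pass over those that are not, and their reading is None.
At some moment in a run one of packet1, packet2 may be knocked a few centimetres aside while the robot is not near it.
It also fails if it takes over 210 s, if anything falls off the work surface, if the arm or the gripper's body presses on something with over 40 N, if the wrist force passes 120 N, or if a joint passes its speed limit or range.

ROBOT

A 6-joint arm with a two-finger parallel gripper is mounted at the origin on the work surface. World frame = base frame: x ahead of the robot, y to its left, z up, the work surface at z = 0. Lengths are in mm, angles in rad, forces in N, time in s.
With the tool pointing down it reaches from about 250 to 775 mm from the base axis. Payload 4 kg.
Tool frame: the origin (TCP) lies on the centre line of the jaws, within the pads' length; the fingertips stand 14 mm ahead of it and the grasp point (between the pads) lies 5 mm behind it (tip_reach is the z of the fingertips in the tool frame, in mm); z points along the fingers, y is the direction in which the jaws open and shut (so a half turn about z gives the same grasp; the last joint's range is limited). The gripper opens to 94 mm and grips with 3 to 60 N. Pads are 16 mm wide; open, the fingers measure 119 mm over their backs; the gripper's body (75 mm by 177 mm) begins 78 mm behind the grasp point.
Start: joints at [-1.386, 0.087, 1.371, -0, 1.684, -0.103], TCP at [156.111, -527.398, 219.506] pointing down, gripper open.
Joint ranges: [-3.1, 3.1], [-0.76, 2.03], [0.27, 2.55], [-1.08, 4.22], [0.17, 2.65], [-2.57, 2.57]. Speed limits (rad/s): [2.79, 2.79, 3.14, 3.14, 3.14, 3.14].

INTERFACE

Orientations are given as a unit quaternion [x, y, z, w].
In Python, from bench import * gives the robot as it stands.
- The arm moves only by the shell command python3 -m pendant 'ROWS' [OPENING] [FORCE]. ROWS is JSON, a list of rows, each an object of numbers: "tx", "ty", "tz": the shift along the tool's x, y, z in cm; "spin": the turn about the tool's z in degrees. A call has 1 to 8 rows; each row shifts and turns the commanded pose from where the row before left it, along the tool's axes as they then stand; what a row does not reach is not made up. A row lasts 1/10 s, in which the tool goes at most 50 mm and 8.59 degrees, less where a joint would pass 70% of its speed; a pose out of reach is approached as far as the arm can. A call is refused whole if a number of a shift passes 5 or a number of a turn 8.59, either way. A call with a gripper value outside its range is refused whole. OPENING is the opening, from 0 (shut) to 1 (fully open), set as the call begins (- or left out, the last holds). The fingers move at their own pace and stop on an object; FORCE is the grip in N (left out, the last holds). Time passes only in rows, so rows that do not move let the fingers close. It gives the time, the measured TCP pose, the force and the opening at its end, in the units of the state.
- observe(): the state, without advancing time (a new reading comes with each control period).
- camera(name): name is "scene" or "top" or "wrist"; returns a dict with "color" (400x640x3 uint8, blue, green, red), "intrinsics" (3x3 intrinsics, pixels), "xyz" and "attitude" of the camera in the world. Camera axes: x right, y up, looking along -z (the intrinsics and any distortion apply to the point x, -y, -z); pixel columns grow to the right and rows downward; lengths in mm; the calibration is good to about 2 mm. A picture is of the moment at which its call begins. There is no depth.
- job_done(): hands the job in, once; it reports no verdict.
Trained networks look in a picture, given as the dict that the camera call returned (one of the last four; its "shot" number tells which), for a name from the list of things; names that differ only in an ending like _2 or _b are one class to them, and where a whole thing is asked for, a point or a joint stands for the part that bears it (a point fixed in the world has none). Each returns a list of dicts, best first, with "p" (0 to 1); they miss things now and then, are a little off and sometimes report something else, mostly with a low value. They report only what shows in the picture. A call takes as long as a camera call. They do not tell look-alikes from the thing itself.
- look_for(picture, query): "point" ([column, row] in pixels, amid what is visible of it).
- regions_of(picture, query): "mask" (400x640 bool, what is visible of it) and "point" ([column, row] in pixels, amid what is visible of it).
The state is a dict: "clock": time; "qpos": joint angles; "qvel": joint speeds; "joint_efforts": joint torques, N m; "tcp_pos": TCP position; "eef_rot": TCP orientation; "ft_force": force on the tool from outside, world axes, zero at the start; "ft_torque": the same for the moment, N m; "width": finger opening in mm.
Only numpy, scipy, OpenCV 4.12 (cv2) and the standard library are available. Lean on these libraries where they do the work, as an engineer would, in place of code of your own. Each camera call takes 0.05 s, during which the arm holds its last target. There are 200 camera calls.

## Working session

There is one attempt and no reset: what is moved stays moved. The work goes in short steps, Python scripts to look and compute and a shell command to move; the robot and the scene stay as the last step left them, time stands still between calls to the robot, and variables do not carry over. Pictures are saved under pics/ and viewed, about 12 in all and at most 16, crops included, and the job is handed in when it is done.

```bash
mkdir -p pics; ls; cat > h.py <<'E'
from bench import *
import numpy as np, cv2
from scipy.spatial.transform import Rotation as R
def rot(p):
    a=np.array(p["attitude"],float)
    return R.from_quat(a).as_matrix() if a.size==4 else a.reshape(3,3)
def ray(p,px):
    K=np.array(p["intrinsics"]);d=np.linalg.inv(K)@np.array([px[0],px[1],1.])
    return rot(p)@np.array([d[0],-d[1],-d[2]])
def at(p,px,z):
    d=ray(p,px);o=np.array(p["xyz"],float);return (o+d*(z-o[2])/d[2])
def proj(p,X):
    c=rot(p).T@(np.array(X,float)-np.array(p["xyz"]));c=np.array([c[0],-c[1],-c[2]])
    u=np.array(p["intrinsics"])@c;return u[:2]/u[2]
def save(p,n,box=None,f=1):
    im=p["color"]
    if box: im=im[box[1]:box[3],box[0]:box[2]]
    cv2.imwrite("pics/"+n,cv2.resize(im,None,fx=f,fy=f,interpolation=cv2.INTER_CUBIC))
E
python3 - <<'E'
from h import *
s=observe();print(s)
for c in("top","scene"):
    p=camera(c);save(p,c+"0.png",f=1.25);print(c,p["xyz"],p["attitude"],p["intrinsics"],[k for k in p])
    for q,z in(("tin1",75),("packet1",30),("carton",95),("knob_grip",181),("carousel",30),("can_a",85),("lid_stack",24)):
        print(q,[(np.round(d["point"]).tolist(),round(d["p"],2),np.round(at(p,d["point"],z)[:2]).tolist()) for d in look_for(p,q) if d["p"]>.15])
E
```

```text
pics
{'clock': 0.0, 'qpos': array([-1.38607953e+00,  8.79909630e-02,  1.37223180e+00, -3.45593208e-05,
        1.68358436e+00, -1.03133067e-01]), 'qvel': array([-0.00039295, -0.00062681,  0.00143438, -0.00128881, -0.0005406 ,
        0.00071563]), 'joint_efforts': array([ 5.21096536e-04, -3.40175521e+01, -3.02429402e+01,  7.16915075e-02,
        3.29190481e-02, -1.51957752e-04]), 'tcp_pos': array([ 156.01351725, -526.87970108,  218.29587302]), 'eef_rot': array([ 9.89660343e-01,  1.43426567e-01, -6.23114923e-05, -1.10561634e-03]), 'ft_force': array([ 0.47129422, -0.06017971, -0.59736869]), 'ft_torque': array([ 0.01377482, -0.01466029, -0.04109466]), 'width': 94.01434932043877}
top [ 333.58915481 -179.49704053 1552.73271702] [-0.05489002  0.05510894  0.71104384 -0.69883241] [[437.14402462   0.         317.38681137]
 [  0.         437.14402462 202.53130012]
 [  0.           0.           1.        ]] ['color', 'intrinsics', 'xyz', 'attitude', 'shot']
tin1 [([211.0, 274.0], 0.77, [332.0, 179.0]), ([205.0, 217.0], 0.71, [522.0, 200.0]), ([283.0, 245.0], 0.59, [421.0, -65.0])]
packet1 [([46
[... 690 characters left out ...]
09545 200.3969507 ]
 [  0.           0.           1.        ]] ['color', 'intrinsics', 'xyz', 'attitude', 'shot']
tin1 [([303.0, 196.0], 0.74, [461.0, -114.0]), ([314.0, 153.0], 0.74, [366.0, 131.0]), ([358.0, 160.0], 0.62, [541.0, 177.0]), ([372.0, 146.0], 0.61, [554.0, 288.0])]
packet1 [([289.0, 264.0], 0.58, [561.0, -379.0]), ([180.0, 314.0], 0.57, [380.0, -688.0])]
carton [([346.0, 218.0], 0.89, [657.0, -164.0])]
knob_grip [([379.0, 170.0], 0.24, [690.0, 23.0])]
carousel [([386.0, 160.0], 0.94, [620.0, 284.0])]
can_a [([340.0, 268.0], 0.72, [732.0, -355.0]), ([283.0, 208.0], 0.68, [435.0, -209.0]), ([417.0, 190.0], 0.56, [814.0, 100.0])]
lid_stack [([412.0, 190.0], 0.59, [779.0, 159.0])]
```

View pics/top0.png

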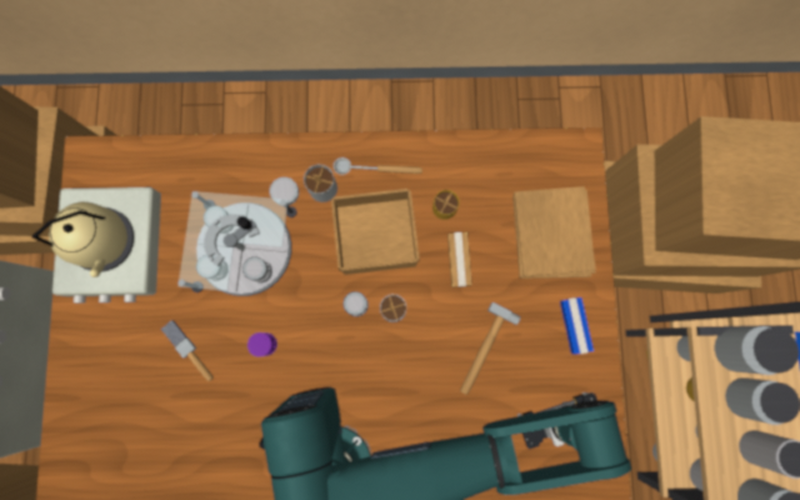

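View pics/scene0.png

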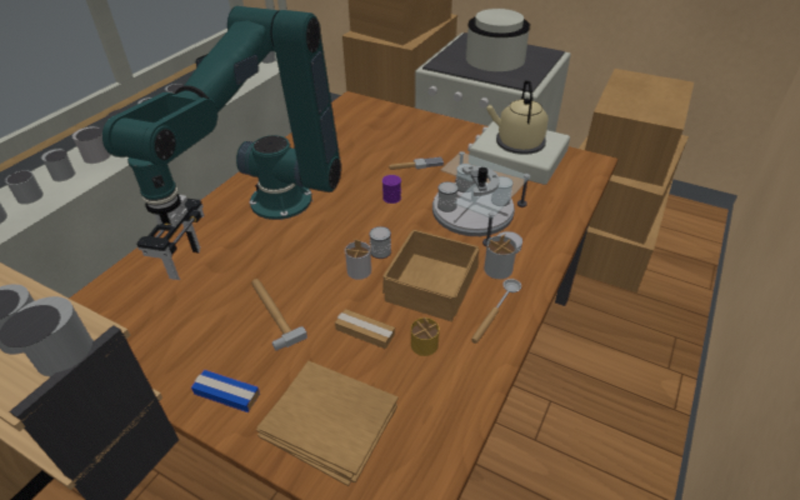

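```bash
python3 - <<'E'
from h import *
p=camera("top")
a=cv2.resize(p["color"][145:245,135:245],None,fx=5,fy=5,interpolation=cv2.INTER_CUBIC)
cv2.imwrite("pics/crop1.png",a)
q=camera("scene");save(q,"crop2.png",(270,100,450,290),4)
w=camera("wrist");s=observe()
print(w["xyz"],w["attitude"],s["tcp_pos"],s["eef_rot"],w["intrinsics"])
Rt=R.from_quat(s["eef_rot"]).as_matrix();print(Rt.T@(np.array(w["xyz"])-s["tcp_pos"]),Rt.T@rot(w))
E
```

```text
[ 222.23808868 -507.29918122  383.96228781] [-0.09556975  0.07058739 -0.59417314  0.79551375] [ 156.14276035 -527.36070663  219.50813243] [9.89662633e-01 1.43415032e-01 2.59018829e-05 2.72126548e-05] [[351.16045898   0.         317.08572881]
 [  0.         351.16045898 200.84877467]
 [  0.           0.           1.        ]]
[  69.07836033   -0.46404983 -164.45118195] [[ 9.03995453e-05  9.71758230e-01  2.35978673e-01]
 [ 9.99999273e-01  1.95845410e-04 -1.18957305e-03]
 [-1.20219274e-03  2.35978609e-01 -9.71757506e-01]]
```

View pics/crop1.png

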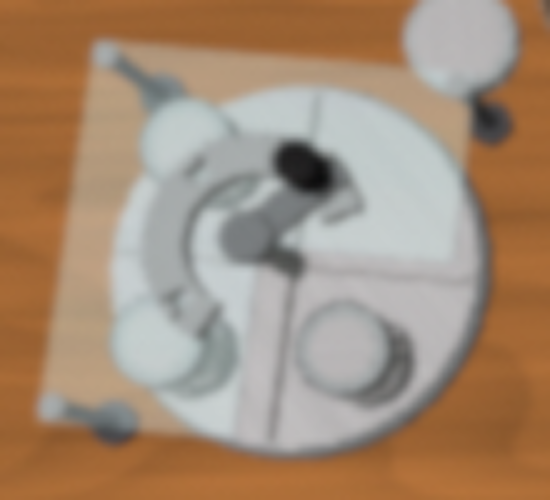

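View pics/crop2.png

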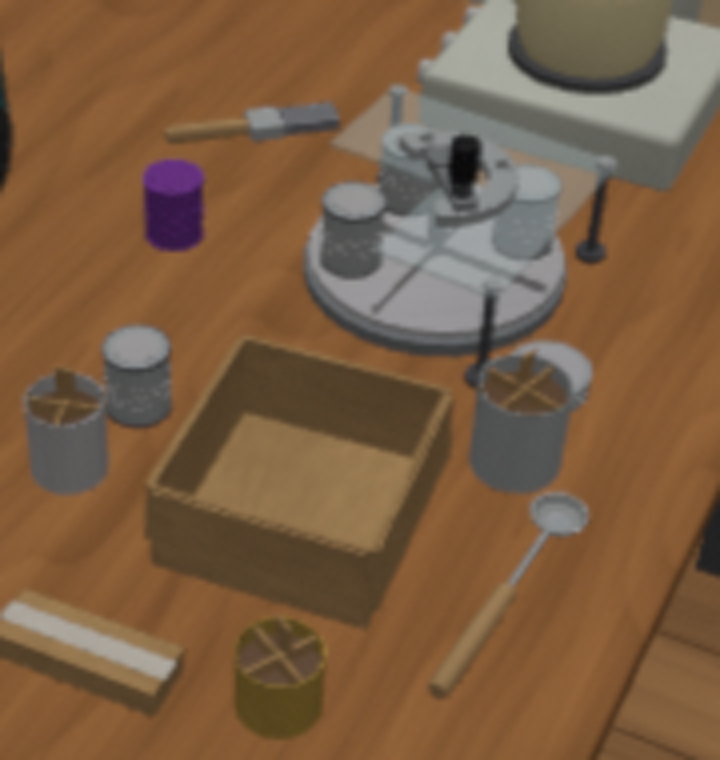

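```bash
python3 - <<'E'
from h import *
p=camera("top")
f=lambda x,y:(135+x/5-.4,145+y/5-.4)
for n,c,z in(("TL",(97,42),114),("BL",(42,418),114),("fTL",(165,95),3),("fBL",(118,425),3),("fTR",(490,122),3),("tin1",(343,347),105),("tin2",(155,343),105),("tin3",(185,140),105),("knob",(300,165),202),("hub",(245,237),144),("wheelc",(300,270),30)):
    print(n,np.round(at(p,f(*c),z)[:2],1))
m=regions_of(p,"packet1")
for d in m:
    if d["p"]>.3:
        ys,xs=np.nonzero(d["mask"]);r=cv2.minAreaRect(np.array([at(p,(x,y),30)[:2] for x,y in zip(xs,ys)],np.float32));print("pk",d["p"],d["point"],r)
for d in regions_of(p,"carton"):
    if d["p"]>.3:
        ys,xs=np.nonzero(d["mask"]);r=cv2.minAreaRect(np.array([at(p,(x,y),95)[:2] for x,y in zip(xs,ys)],np.float32));print("ct",d["p"],d["point"],r)
g=lambda x,y:(x/1.25,y/1.25)
for c in((332,195),(411,190),(418,265),(340,271)): print("rim",at(p,g(*c),95)[:2])
print("tin4",at(p,g(355,303),75))
E
```

```text
TL [739.2 369.5]
BL [483.7 395.4]
fTL [729.8 360.7]
fBL [489.3 385.5]
fTR [705.5 123.8]
tin1 [528.7 200. ]
tin2 [533.6 325.7]
tin3 [672.2 310.5]
knob [632.  204.4]
hub [597.3 255.7]
wheelc [594.2 251.3]
pk 0.71 [461.2, 260.4] ((363.0850830078125, -674.7185668945312), (150.40101623535156, 68.9122085571289), 10.09887981414795)
pk 0.63 [368.3, 204.3] ((555.3579711914062, -357.2796630859375), (154.45553588867188, 57.367767333984375), 2.3632421493530273)
ct 0.9 [299.2, 186.1] ((623.4547729492188, -123.56932830810547), (221.02879333496094, 219.95989990234375), 5.625983715057373)
rim [727.20997642  -6.94902005]
rim [ 737.56206197 -224.19667441]
rim [ 529.19305598 -238.60140959]
rim [516.57582694 -28.68180345]
tin4 [431.3905153 -66.9973531  75.       ]
```

```bash
cat >> h.py <<'E'
def to(x,y,z=None,psi=None):
    "prints spin first (deg), then tool shift in cm after that spin"
    s=observe();t=s["tcp_pos"];X=R.from_quat(s["eef_rot"]).as_matrix()[:,0]
    h=np.degrees(np.arctan2(X[1],X[0]));psi=h if psi is None else psi
    sp=-((psi-h+180)%360-180);a=np.radians(psi);d=np.array([x,y])-t[:2]
    print("t%.1f tcp"%s["clock"],np.round(t,1),"psi %.1f w %.1f F"%(h,s["width"]),np.round(s["ft_force"],1),"j6 %.2f"%s["qpos"][5],"-> spin %.1f tx %.2f ty %.2f tz %.2f cm"%(sp,(d@[np.cos(a),np.sin(a)])/10,(d@[np.sin(a),-np.cos(a)])/10,0 if z is None else (t[2]-z)/10))
E
R='{"tx":3.73,"ty":-2.72,"tz":-0.85}'
python3 -m pendant '[{"tx":3.73,"ty":-2.72,"tz":-0.85},{"tx":3.73,"ty":-2.72,"tz":-0.85},{"tx":3.73,"ty":-2.72,"tz":-0.85},{"tx":3.73,"ty":-2.72,"tz":-0.85},{"tx":3.73,"ty":-2.72,"tz":-0.85},{"tx":3.73,"ty":-2.72,"tz":-0.85},{"tx":3.73,"ty":-2.72,"tz":-0.85},{"tx":3.73,"ty":-2.72,"tz":-0.85}]' 1 30
python3 -m pendant '[{"tx":3.73,"ty":-2.72,"tz":-0.85},{"tx":3.73,"ty":-2.72,"tz":-0.85},{"tx":3.73,"ty":-2.72,"tz":-0.85},{"tx":3.73,"ty":-2.72,"tz":-0.85},{"tx":3.73,"ty":-2.72,"tz":-0.85},{},{},{}]'
python3 - <<'E'
from h import *
to(520,-50,330)
p=camera("wrist");save(p,"w1.png",f=1.25)
for q,z in(("tin1",75),("packet1",30),("carton",95),("knob_grip",181),("can_a",85)):
        print(q,[(np.round(d["point"]).tolist(),round(d["p"],2),np.round(at(p,d["point"],z)[:2]).tolist()) for d in look_for(p,q) if d["p"]>.15])
E
```

```text
t1.1 tcp [ 156.1 -527.4  219.5] psi 16.5 w 93.9 F [ 0.  -0.9 -0.3] j6 -0.10 -> spin -0.0 tx 48.44 ty -35.45 tz -11.05 cm
tin1 []
packet1 [([524.0, 49.0], 0.6, [336.0, -677.0])]
carton []
knob_grip []
can_a []$[0]: bad value
$[0]: bad value
```

View pics/w1.png

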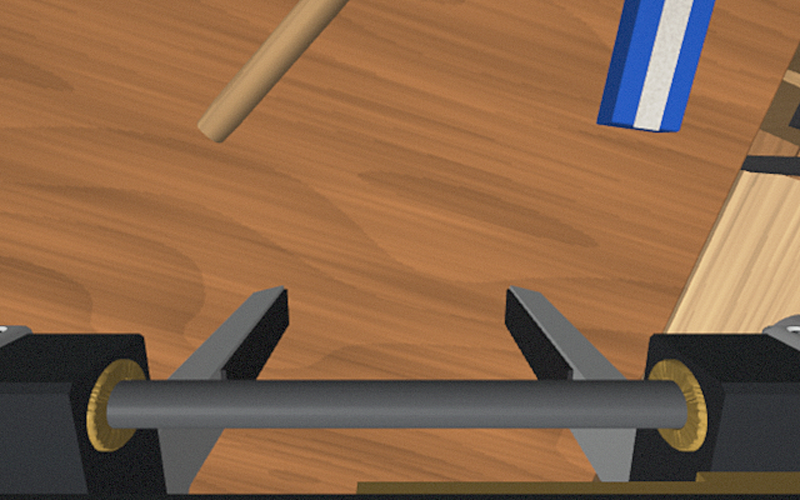

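```bash
python3 -m pendant '[{"tx":3.08,"ty":-3.23,"tz":-0.92,"spin":0},{"tx":3.08,"ty":-3.23,"tz":-0.92,"spin":0},{"tx":3.08,"ty":-3.23,"tz":-0.92,"spin":0},{"tx":3.08,"ty":-3.23,"tz":-0.92,"spin":0},{"tx":3.08,"ty":-3.23,"tz":-0.92,"spin":0},{"tx":3.08,"ty":-3.23,"tz":-0.92,"spin":0},{"tx":3.08,"ty":-3.23,"tz":-0.92,"spin":0},{"tx":3.08,"ty":-3.23,"tz":-0.92,"spin":0}]' 1 30
python3 -m pendant '[{"tx":3.08,"ty":-3.23,"tz":-0.92,"spin":0},{"tx":3.08,"ty":-3.23,"tz":-0.92,"spin":0},{"tx":3.08,"ty":-3.23,"tz":-0.92,"spin":0},{"tx":3.08,"ty":-3.23,"tz":-0.92,"spin":0},{"tx":0,"ty":0,"tz":0,"spin":0},{"tx":0,"ty":0,"tz":0,"spin":0}]'
python3 - <<'E'
from h import *
to(400,-50,330)
p=camera("wrist");save(p,"w2.png",f=1.25)
for q,z in(("tin1",75),("packet1",30),("carton",95),("knob_grip",181),("can_a",85)):
        print(q,[(np.round(d["point"]).tolist(),round(d["p"],2),np.round(at(p,d["point"],z)[:2]).tolist()) for d in look_for(p,q) if d["p"]>.15])
E
```

```text
clock: 2.2
tcp_pos: [319.4, -208.0, 293.7]
eef_rot: [0.99, 0.143, 0.0, 0.0]
ft_force: [1.3, -0.5, -0.3]
width: 94.0
clock: 2.8
tcp_pos: [400.6, -50.2, 330.0]
eef_rot: [0.989, 0.145, -0.0, 0.0]
ft_force: [0.1, -0.2, -0.6]
width: 93.8
t2.8 tcp [400.6 -50.2 330. ] psi 16.7 w 93.8 F [ 0.1 -0.2 -0.6] j6 1.02 -> spin -0.0 tx -0.05 ty -0.03 tz -0.00 cm
tin1 [([140.0, 13.0], 0.93, [515.0, 185.0]), ([335.0, 150.0], 0.77, [435.0, -62.0]), ([120.0, 171.0], 0.67, [337.0, 178.0])]
packet1 [([578.0, 120.0], 0.75, [557.0, -355.0])]
carton [([442.0, 45.0], 0.68, [574.0, -136.0])]
knob_grip []
can_a [([594.0, 9.0], 0.81, [656.0, -281.0]), ([409.0, 185.0], 0.56, [421.0, -158.0])]
```

View pics/w2.png

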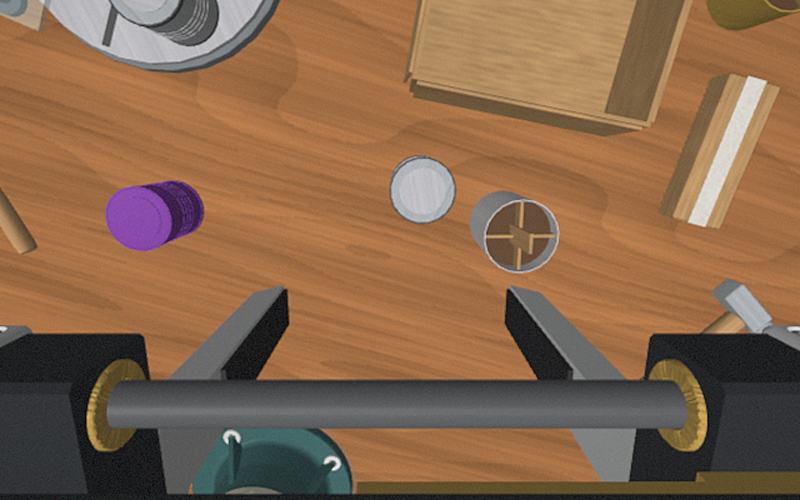

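```bash
python3 - <<'E'
from h import *
p=camera("wrist");g=lambda x,y:(x/1.25-.1,y/1.25-.1)
for n,c,z in(("tin4",(423,189),75),("can_a",(521,237),85),("ctL",(410,79),95),("ctR",(651,127),95),("pkBL",(691,219),30),("pkTL",(751,76),30),("pkBR",(717,227),30),("pkTR",(779,88),30)):
    print(n,np.round(at(p,g(*c),z)[:2],1))
for d in regions_of(p,"tin1")[:3]:
    ys,xs=np.nonzero(d["mask"]);print(d["p"],d["point"],xs.min(),xs.max(),ys.min(),ys.max())
to(433,-64,None,90)
E
```

```text
tin4 [434.  -68.3]
can_a [ 417.6 -170.4]
ctL [521.8 -28.3]
ctR [ 543.3 -242.3]
pkBL [ 480.7 -356.8]
pkTL [ 628.7 -351.7]
pkBR [ 480.6 -387.4]
pkTR [ 626.4 -383.8]
0.83 [336.3, 151.8] 310 363 123 177
0.74 [138.3, 12.8] 86 172 0 36
0.72 [119.9, 172.0] 84 161 145 200
t3.2 tcp [400.2 -51.7 329.8] psi 16.4 w 93.9 F [0.2 0.6 0. ] j6 1.02 -> spin -73.6 tx -1.23 ty 3.28 tz 0.00 cm
```

```bash
python3 -m pendant '[{"tx":0,"ty":0,"tz":0,"spin":-8.2},{"tx":0,"ty":0,"tz":0,"spin":-8.2},{"tx":0,"ty":0,"tz":0,"spin":-8.2},{"tx":0,"ty":0,"tz":0,"spin":-8.2},{"tx":0,"ty":0,"tz":0,"spin":-8.2},{"tx":0,"ty":0,"tz":0,"spin":-8.2},{"tx":0,"ty":0,"tz":0,"spin":-8.2},{"tx":0,"ty":0,"tz":0,"spin":-8.2}]'
python3 -m pendant '[{"tx":0,"ty":0,"tz":0,"spin":-8},{"tx":-1.7,"ty":3.35,"tz":4,"spin":0},{"tx":0,"ty":0,"tz":4,"spin":0},{"tx":0,"ty":0,"tz":4,"spin":0},{"tx":0,"ty":0,"tz":4,"spin":0},{"tx":0,"ty":0,"tz":0,"spin":0},{"tx":0,"ty":0,"tz":0,"spin":0}]'
python3 - <<'E'
from h import *
to(434,-67.5,55,90)
E
```

```text
clock: 4.0
tcp_pos: [400.3, -51.3, 329.8]
eef_rot: [0.753, 0.658, -0.0, 0.0]
ft_force: [-0.5, -0.1, -0.3]
width: 94.1
clock: 4.7
tcp_pos: [430.9, -66.6, 173.8]
eef_rot: [0.707, 0.707, -0.0, -0.0]
ft_force: [1.0, -0.7, -0.3]
width: 93.8
t4.7 tcp [430.9 -66.6 173.8] psi 90.0 w 93.8 F [ 1.  -0.7 -0.3] j6 -0.28 -> spin 0.0 tx -0.09 ty 0.31 tz 11.88 cm
```

```bash
python3 -m pendant '[{"tx":-0.1,"ty":0.3,"tz":4,"spin":0},{"tx":0,"ty":0,"tz":4,"spin":0},{"tx":0,"ty":0,"tz":3.9,"spin":0},{"tx":0,"ty":0,"tz":0,"spin":0},{"tx":0,"ty":0,"tz":0,"spin":0}]'
python3 -m pendant '[{"tx":0,"ty":0,"tz":0,"spin":0},{"tx":0,"ty":0,"tz":0,"spin":0},{"tx":0,"ty":0,"tz":0,"spin":0},{"tx":0,"ty":0,"tz":0,"spin":0},{"tx":0,"ty":0,"tz":0,"spin":0},{"tx":0,"ty":0,"tz":0,"spin":0},{"tx":0,"ty":0,"tz":0,"spin":0},{"tx":0,"ty":0,"tz":0,"spin":0}]' 0 30
python3 -m pendant '[{"tx":0,"ty":0,"tz":-3,"spin":0},{"tx":0,"ty":0,"tz":-5,"spin":0},{"tx":0,"ty":0,"tz":-5,"spin":0},{"tx":0,"ty":0,"tz":-5,"spin":0},{"tx":0,"ty":0,"tz":0,"spin":8.5},{"tx":0,"ty":0,"tz":0,"spin":8.5},{"tx":0,"ty":0,"tz":0,"spin":8.5},{"tx":0,"ty":0,"tz":0,"spin":8.5}]'
python3 -m pendant '[{"tx":0,"ty":0,"tz":0,"spin":8.5},{"tx":0,"ty":0,"tz":0,"spin":8.5},{"tx":0,"ty":0,"tz":0,"spin":8.5},{"tx":0,"ty":0,"tz":0,"spin":8.5},{"tx":0,"ty":0,"tz":0,"spin":8.5},{"tx":0,"ty":0,"tz":0,"spin":8.0},{"tx":0,"ty":0,"tz":0,"spin":0}]'
python3 - <<'E'
from h import *
p=camera("wrist");save(p,"w3.png",f=1.25)
for d in regions_of(p,"carton")[:1]:
    ys,xs=np.nonzero(d["mask"]);r=cv2.minAreaRect(np.array([at(p,(x,y),95)[:2] for x,y in zip(xs,ys)],np.float32));print("ct",d["p"],d["point"],r)
to(629,-125,240,5.6)
E
```

```text
clock: 5.2
tcp_pos: [436.2, -68.0, 57.4]
eef_rot: [0.707, 0.708, 0.001, 0.002]
ft_force: [1.0, -0.0, -0.5]
width: 94.2
clock: 6.0
tcp_pos: [433.2, -67.4, 55.2]
eef_rot: [0.707, 0.708, -0.001, -0.001]
ft_force: [-5.5, -0.4, 6.7]
width: 61.5
clock: 6.8
tcp_pos: [433.8, -67.1, 233.5]
eef_rot: [0.884, 0.467, -0.0, -0.0]
ft_force: [-1.4, -0.3, -3.1]
width: 61.8
clock: 7.5
tcp_pos: [433.8, -67.1, 233.5]
eef_rot: [0.999, 0.049, -0.001, -0.0]
ft_force: [-0.6, 0.4, -2.6]
width: 61.2
ct 0.97 [408.5, 44.5] ((559.8515625, -130.26644897460938), (74.13134002685547, 219.3135986328125), 5.624292373657227)
t7.6 tcp [433.8 -67.1 233.7] psi 5.8 w 61.1 F [ 0.9 -0.9 -2.7] j6 1.19 -> spin 0.2 tx 18.86 ty 7.66 tz -0.63 cm
```

View pics/w3.png

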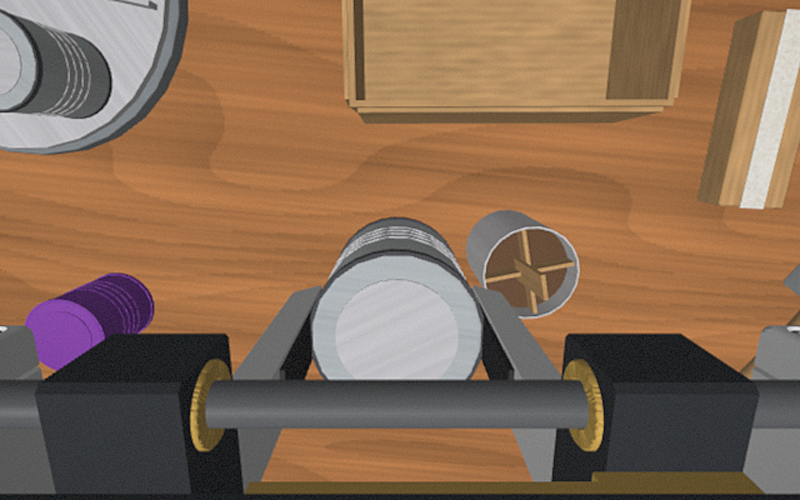

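```bash
python3 - <<'E'
from h import *
p=camera("wrist");g=lambda x,y:(x/1.25-.1,y/1.25-.1)
a=at(p,g(345,105),95)[:2];b=at(p,g(674,105),95)[:2];print(a,b,np.linalg.norm(a-b))
t=np.radians(5.7);u=np.array([np.cos(t),np.sin(t)]);v=np.array([-u[1],u[0]])
C=(a+b)/2+99*u;print(C)
for sx in(-42,42):
  for sy in(-48,48): print(sx,sy,np.round(C+sx*u+sy*v,1))
X=C+42*u+48*v;to(X[0],X[1],None,5.7)
E
```

```text
[524.15050927 -23.61774188] [ 545.899267   -238.88009108] 216.35823869013132
[ 633.53538956 -121.41626126]
-42 -48 [ 596.5 -173.4]
-42 48 [587.  -77.8]
42 -48 [ 680.1 -165. ]
42 48 [670.6 -69.5]
t7.7 tcp [433.9 -67.2 233.9] psi 5.7 w 61.5 F [-0.  -0.4 -3. ] j6 1.19 -> spin 0.0 tx 23.53 ty 2.58 tz 0.00 cm
```

```bash
python3 -m pendant '[{"tx":4.63,"ty":0.56,"tz":0,"spin":0},{"tx":4.63,"ty":0.56,"tz":0,"spin":0},{"tx":4.63,"ty":0.56,"tz":0,"spin":0},{"tx":4.63,"ty":0.56,"tz":0,"spin":0},{"tx":4.63,"ty":0.56,"tz":0,"spin":0},{"tx":0,"ty":0,"tz":0,"spin":0},{"tx":0,"ty":0,"tz":0,"spin":0}]'
python3 - <<'E'
from h import *
to(667,-72,61,5.7)
E
```

```text
clock: 8.35
tcp_pos: [667.5, -72.5, 230.9]
eef_rot: [0.999, 0.05, -0.003, -0.001]
ft_force: [-0.6, 0.3, -2.5]
width: 61.3
t8.3 tcp [667.5 -72.5 230.9] psi 5.7 w 61.3 F [-0.6  0.3 -2.5] j6 1.28 -> spin -0.0 tx -0.04 ty -0.06 tz 16.99 cm
```

```bash
python3 -m pendant '[{"tx":0,"ty":0,"tz":4,"spin":0},{"tx":0,"ty":0,"tz":4,"spin":0},{"tx":0,"ty":0,"tz":4,"spin":0},{"tx":0,"ty":0,"tz":3,"spin":0},{"tx":0,"ty":0,"tz":2.2,"spin":0},{"tx":0,"ty":0,"tz":0,"spin":0},{"tx":0,"ty":0,"tz":0,"spin":0}]'
python3 -m pendant '[{"tx":0,"ty":0,"tz":0,"spin":0},{"tx":0,"ty":0,"tz":0,"spin":0},{"tx":0,"ty":0,"tz":0,"spin":0},{"tx":0,"ty":0,"tz":0,"spin":0}]' 0.75
python3 -m pendant '[{"tx":0,"ty":0,"tz":-2,"spin":0},{"tx":0,"ty":0,"tz":-4,"spin":0},{"tx":0,"ty":0,"tz":-5,"spin":0},{"tx":0,"ty":0,"tz":-5,"spin":0},{"tx":0,"ty":0,"tz":0,"spin":0}]'
python3 - <<'E'
from h import *
a=np.radians(-140.85);X=np.array([598,255])+92*np.array([np.cos(a),np.sin(a)]);print(X)
X=X+130*np.array([np.cos(np.radians(-140)),np.sin(np.radians(-140))]);print(X)
to(X[0],X[1],260,39.15)
E
```

```text
clock: 9.05
tcp_pos: [666.8, -72.6, 64.4]
eef_rot: [0.999, 0.049, 0.001, 0.0]
ft_force: [-0.5, -0.2, -2.0]
width: 61.5
clock: 9.45
tcp_pos: [667.8, -72.7, 63.8]
eef_rot: [0.999, 0.049, 0.001, 0.0]
ft_force: [0.2, 0.1, 0.6]
width: 70.6
clock: 9.95
tcp_pos: [670.7, -73.2, 233.9]
eef_rot: [0.999, 0.049, 0.009, 0.002]
ft_force: [-0.4, 0.1, 1.0]
width: 70.7
[526.65439163 196.91554282]
[427.06861402 113.35315356]
t9.9 tcp [670.7 -73.2 233.9] psi 5.6 w 70.7 F [-0.4  0.1  1. ] j6 1.28 -> spin -33.5 tx -7.12 ty -29.85 tz -2.61 cm
```

```bash
python3 -m pendant '[{"tx":0,"ty":0,"tz":0,"spin":-8.4},{"tx":0,"ty":0,"tz":0,"spin":-8.4},{"tx":0,"ty":0,"tz":0,"spin":-8.4},{"tx":0,"ty":0,"tz":0,"spin":-8.3},{"tx":-1.02,"ty":-4.26,"tz":-0.37,"spin":0},{"tx":-1.02,"ty":-4.26,"tz":-0.37,"spin":0},{"tx":-1.02,"ty":-4.26,"tz":-0.37,"spin":0},{"tx":-1.02,"ty":-4.26,"tz":-0.37,"spin":0}]' 0.85
python3 -m pendant '[{"tx":-1.02,"ty":-4.26,"tz":-0.37,"spin":0},{"tx":-1.02,"ty":-4.26,"tz":-0.37,"spin":0},{"tx":-1.02,"ty":-4.26,"tz":-0.37,"spin":0},{"tx":0,"ty":0,"tz":0,"spin":0},{"tx":0,"ty":0,"tz":0,"spin":0},{"tx":0,"ty":0,"tz":0,"spin":0}]'
python3 - <<'E'
from h import *
p=camera("wrist");save(p,"w4.png",f=1.25)
to(526,197,None,39.15)
for q,z in(("tin1",105),("knob_grip",181)):
        print(q,[(np.round(d["point"]).tolist(),round(d["p"],2),np.round(at(p,d["point"],z)[:2]).tolist()) for d in look_for(p,q) if d["p"]>.15])
E
```

```text
clock: 10.75
tcp_pos: [526.6, 34.8, 236.9]
eef_rot: [0.942, 0.334, -0.0, -0.0]
ft_force: [-0.3, 0.3, 0.8]
width: 80.1
clock: 11.35
tcp_pos: [424.3, 113.4, 248.0]
eef_rot: [0.942, 0.334, -0.0, 0.0]
ft_force: [-0.4, -0.5, 0.4]
width: 80.4
t11.4 tcp [424.4 113.2 247.9] psi 39.0 w 79.7 F [ 0.1 -0.1 -0.1] j6 1.02 -> spin -0.1 tx 13.17 ty -0.09 tz 0.00 cm
tin1 [([313.0, 38.0], 0.78, [524.0, 198.0]), ([613.0, 117.0], 0.65, [636.0, -40.0]), ([205.0, 206.0], 0.59, [353.0, 185.0])]
knob_grip [([351.0, 46.0], 0.69, [523.0, 167.0])]
```

View pics/w4.png

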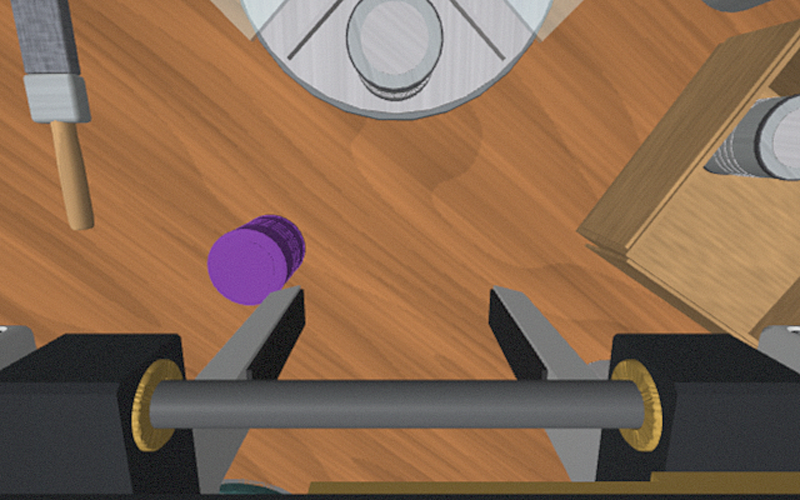

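```bash
python3 -m pendant '[{"tx":4.37,"ty":0,"tz":0,"spin":0},{"tx":4.37,"ty":0,"tz":0,"spin":0},{"tx":4.37,"ty":0,"tz":0,"spin":0},{"tx":0,"ty":0,"tz":4,"spin":0},{"tx":0,"ty":0,"tz":3,"spin":0},{"tx":0,"ty":0,"tz":0,"spin":0},{"tx":0,"ty":0,"tz":0,"spin":0}]'
python3 - <<'E'
from h import *
to(525.5,197.5,86,39.15)
E
```

```text
clock: 12.2
tcp_pos: [525.7, 195.9, 177.8]
eef_rot: [0.943, 0.334, -0.001, -0.0]
ft_force: [-0.7, 0.5, -0.1]
width: 80.0
t12.2 tcp [525.7 195.9 177.8] psi 39.0 w 80.0 F [-0.7  0.5 -0.1] j6 1.15 -> spin -0.1 tx 0.08 ty -0.14 tz 9.18 cm
```

```bash
python3 -m pendant '[{"tx":0.1,"ty":-0.15,"tz":3,"spin":0},{"tx":0,"ty":0,"tz":3,"spin":0},{"tx":0,"ty":0,"tz":3.2,"spin":0},{"tx":0,"ty":0,"tz":0,"spin":0},{"tx":0,"ty":0,"tz":0,"spin":0}]'
python3 -m pendant '[{"tx":0,"ty":0,"tz":0,"spin":0},{"tx":0,"ty":0,"tz":0,"spin":0},{"tx":0,"ty":0,"tz":0,"spin":0},{"tx":0,"ty":0,"tz":0,"spin":0},{"tx":0,"ty":0,"tz":0,"spin":0},{"tx":0,"ty":0,"tz":0,"spin":0}]' 0 30
python3 -m pendant '[{"tx":0,"ty":0,"tz":-2,"spin":0},{"tx":0,"ty":0,"tz":-4,"spin":0},{"tx":0,"ty":0,"tz":-5,"spin":0},{"tx":0,"ty":0,"tz":-5,"spin":0},{"tx":0,"ty":0,"tz":0,"spin":8.3},{"tx":0,"ty":0,"tz":0,"spin":8.4},{"tx":0,"ty":0,"tz":0,"spin":8.4},{"tx":0,"ty":0,"tz":0,"spin":8.4}]'
python3 - <<'E'
from h import *
to(676.6,-167.6,None,5.7)
E
```

```text
clock: 12.7
tcp_pos: [526.5, 198.3, 88.6]
eef_rot: [0.942, 0.334, 0.001, 0.0]
ft_force: [0.6, 0.4, 0.8]
width: 79.7
clock: 13.3
tcp_pos: [526.8, 198.6, 88.7]
eef_rot: [0.942, 0.334, 0.002, 0.0]
ft_force: [0.2, -1.0, 6.7]
width: 61.7
clock: 14.1
tcp_pos: [524.6, 198.2, 244.7]
eef_rot: [0.999, 0.046, -0.002, 0.0]
ft_force: [0.7, -0.2, -3.8]
width: 61.5
t14.1 tcp [524.6 198.2 244.7] psi 5.2 w 61.5 F [ 0.7 -0.2 -3.8] j6 1.74 -> spin -0.5 tx 11.49 ty 37.91 tz 0.00 cm
```

```bash
python3 -m pendant '[{"tx":1.44,"ty":4.74,"tz":0,"spin":-0.5},{"tx":1.44,"ty":4.74,"tz":0,"spin":0},{"tx":1.44,"ty":4.74,"tz":0,"spin":0},{"tx":1.44,"ty":4.74,"tz":0,"spin":0},{"tx":1.44,"ty":4.74,"tz":0,"spin":0},{"tx":1.44,"ty":4.74,"tz":0,"spin":0},{"tx":1.44,"ty":4.74,"tz":0,"spin":0},{"tx":1.44,"ty":4.74,"tz":0,"spin":0}]'
python3 -m pendant '[{"tx":0,"ty":0,"tz":4,"spin":0},{"tx":0,"ty":0,"tz":0,"spin":0},{"tx":0,"ty":0,"tz":0,"spin":0},{"tx":0,"ty":0,"tz":0,"spin":0}]'
python3 - <<'E'
from h import *
to(676.6,-167.6,64.5,5.7)
E
```

```text
clock: 14.9
tcp_pos: [679.6, -168.3, 244.3]
eef_rot: [0.999, 0.053, -0.002, -0.001]
ft_force: [0.8, 0.5, -2.7]
width: 61.2
clock: 15.3
tcp_pos: [680.3, -165.7, 208.4]
eef_rot: [0.999, 0.054, 0.001, 0.0]
ft_force: [1.3, 0.0, -3.2]
width: 62.0
t15.3 tcp [ 680.3 -165.7  208.4] psi 6.2 w 62.0 F [ 1.3  0.  -3.2] j6 1.14 -> spin 0.5 tx -0.39 ty 0.15 tz 14.39 cm
```

```bash
python3 -m pendant '[{"tx":-0.4,"ty":0.15,"tz":3,"spin":0.5},{"tx":0,"ty":0,"tz":4,"spin":0},{"tx":0,"ty":0,"tz":4,"spin":0},{"tx":0,"ty":0,"tz":3.4,"spin":0},{"tx":0,"ty":0,"tz":0,"spin":0},{"tx":0,"ty":0,"tz":0,"spin":0},{"tx":0,"ty":0,"tz":0,"spin":0}]'
python3 -m pendant '[{"tx":0,"ty":0,"tz":0,"spin":0},{"tx":0,"ty":0,"tz":0,"spin":0},{"tx":0,"ty":0,"tz":0,"spin":0},{"tx":0,"ty":0,"tz":0,"spin":0}]' 0.75
python3 -m pendant '[{"tx":0,"ty":0,"tz":-2,"spin":0},{"tx":0,"ty":0,"tz":-4,"spin":0},{"tx":0,"ty":0,"tz":-5,"spin":0},{"tx":0,"ty":0,"tz":-5,"spin":0},{"tx":0,"ty":0,"tz":-5,"spin":0},{"tx":0,"ty":0,"tz":0,"spin":0},{"tx":0,"ty":0,"tz":0,"spin":0}]'
python3 - <<'E'
from h import *
K=np.array([598,255])+60*np.array([np.cos(np.radians(-50.85)),np.sin(np.radians(-50.85))]);print(K)
a=np.radians(129.15);X=K-130*np.array([np.cos(a),np.sin(a)])
to(X[0],X[1],260,129.15)
E
```

```text
clock: 16.0
tcp_pos: [677.7, -168.5, 66.1]
eef_rot: [0.999, 0.049, 0.003, 0.001]
ft_force: [0.6, -0.6, -3.8]
width: 61.8
clock: 16.4
tcp_pos: [676.3, -168.8, 63.4]
eef_rot: [0.999, 0.049, 0.001, 0.0]
ft_force: [0.2, -0.0, 0.7]
width: 70.5
clock: 17.1
tcp_pos: [676.6, -168.9, 275.3]
eef_rot: [0.999, 0.049, 0.003, 0.001]
ft_force: [-0.2, -0.3, -0.8]
width: 70.7
[635.88116773 208.47025541]
t17.1 tcp [ 676.6 -168.9  275.3] psi 5.6 w 70.7 F [-0.2 -0.3 -0.8] j6 1.15 -> spin -123.6 tx 18.83 ty 20.67 tz 1.53 cm
```

```bash
python3 -m pendant '[{"tx":1.14,"ty":-4.53,"tz":0,"spin":0},{"tx":1.14,"ty":-4.53,"tz":0,"spin":0},{"tx":1.14,"ty":-4.53,"tz":0,"spin":0},{"tx":1.14,"ty":-4.53,"tz":0,"spin":0},{"tx":1.14,"ty":-4.53,"tz":0,"spin":0},{"tx":1.14,"ty":-4.53,"tz":0,"spin":0},{"tx":0,"ty":0,"tz":0,"spin":-8.24},{"tx":0,"ty":0,"tz":0,"spin":-8.24}]'
python3 -m pendant '[{"tx":0,"ty":0,"tz":0,"spin":-8.24},{"tx":0,"ty":0,"tz":0,"spin":-8.24},{"tx":0,"ty":0,"tz":0,"spin":-8.24},{"tx":0,"ty":0,"tz":0,"spin":-8.24},{"tx":0,"ty":0,"tz":0,"spin":-8.24},{"tx":0,"ty":0,"tz":0,"spin":-8.24},{"tx":0,"ty":0,"tz":0,"spin":-8.24},{"tx":0,"ty":0,"tz":0,"spin":-8.24}]'
python3 -m pendant '[{"tx":0,"ty":0,"tz":0,"spin":-8.24},{"tx":0,"ty":0,"tz":0,"spin":-8.24},{"tx":0,"ty":0,"tz":0,"spin":-8.24},{"tx":0,"ty":0,"tz":0,"spin":-8.24},{"tx":0,"ty":0,"tz":0,"spin":-8.24},{"tx":0,"ty":0,"tz":0,"spin":0},{"tx":0,"ty":0,"tz":0,"spin":0}]'
python3 - <<'E'
from h import *
p=camera("wrist");save(p,"w5.png",f=1.25)
to(635.9,208.5,181,129.15)
for q,z in(("tin1",105),("knob_grip",181)):
        print(q,[(np.round(d["point"]).tolist(),round(d["p"],2),np.round(at(p,d["point"],z)[:2]).tolist()) for d in look_for(p,q) if d["p"]>.15])
for c in [(598,255,144)]: print(proj(p,c)*1.25, proj(p,(635.9,208.5,202))*1.25)
E
```

```text
clock: 17.9
tcp_pos: [716.7, 110.9, 268.2]
eef_rot: [0.981, 0.196, -0.003, -0.0]
ft_force: [0.4, -0.7, 0.9]
width: 70.7
clock: 18.7
tcp_pos: [716.7, 108.5, 268.6]
eef_rot: [0.717, 0.697, -0.002, -0.002]
ft_force: [-0.8, 0.1, 0.3]
width: 70.8
clock: 19.4
tcp_pos: [717.0, 108.4, 270.0]
eef_rot: [0.43, 0.903, -0.001, -0.002]
ft_force: [0.4, -0.4, 0.8]
width: 70.7
t19.4 tcp [717.1 108.5 270.5] psi 129.0 w 70.4 F [0.4 0.2 1.1] j6 -0.61 -> spin -0.1 tx 12.88 ty 0.01 tz 8.95 cm
tin1 [([181.0, 263.0], 0.57, [659.0, -37.0])]
knob_grip [([315.0, 24.0], 0.96, [636.0, 207.0])]
[394.90805074 -70.08833032] [394.50073712  14.82620923]
```

View pics/w5.png

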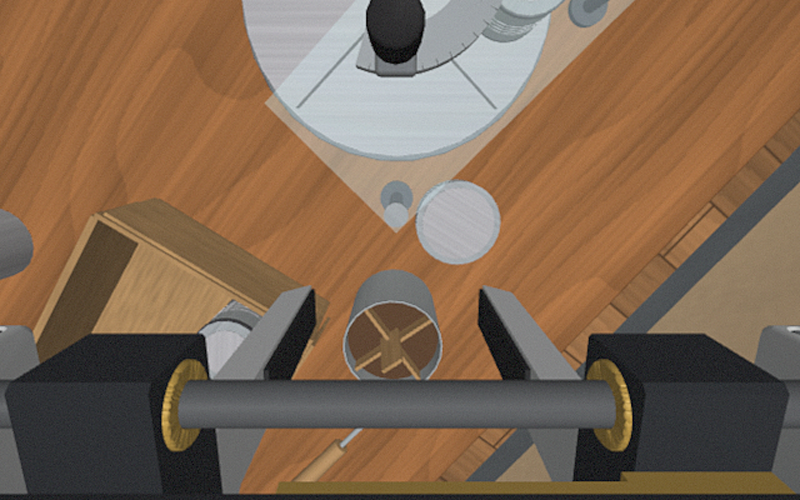

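```bash
python3 -m pendant '[{"tx":4.3,"ty":0,"tz":0,"spin":0},{"tx":4.3,"ty":0,"tz":0,"spin":0},{"tx":4.3,"ty":0,"tz":0,"spin":0},{"tx":0,"ty":0,"tz":0,"spin":0},{"tx":0,"ty":0,"tz":0,"spin":0}]' 0.65
python3 - <<'E'
from h import *
to(635.9,208.0,181,129.15)
E
```

```text
clock: 20.05
tcp_pos: [635.5, 209.4, 272.9]
eef_rot: [0.429, 0.904, 0.0, 0.001]
ft_force: [0.3, -0.5, -0.2]
width: 61.2
t20.1 tcp [635.5 209.4 272.9] psi 129.3 w 61.2 F [ 0.3 -0.5 -0.2] j6 -0.45 -> spin 0.1 tx -0.13 ty -0.05 tz 9.19 cm
```

```bash
python3 -m pendant '[{"tx":-0.1,"ty":0,"tz":3,"spin":0},{"tx":0,"ty":0,"tz":3,"spin":0},{"tx":0,"ty":0,"tz":3.2,"spin":0},{"tx":0,"ty":0,"tz":0,"spin":0},{"tx":0,"ty":0,"tz":0,"spin":0},{"tx":0,"ty":0,"tz":0,"spin":0}]'
python3 -m pendant '[{"tx":0,"ty":0,"tz":0,"spin":0},{"tx":0,"ty":0,"tz":0,"spin":0},{"tx":0,"ty":0,"tz":0,"spin":0},{"tx":0,"ty":0,"tz":0,"spin":0},{"tx":0,"ty":0,"tz":0,"spin":0},{"tx":0,"ty":0,"tz":0,"spin":0},{"tx":0,"ty":0,"tz":0,"spin":0}]' 0 40
python3 - <<'E'
from h import *
to(635.9,208.0,181,129.15)
E
```

```text
clock: 20.65
tcp_pos: [638.1, 207.4, 182.9]
eef_rot: [0.43, 0.903, 0.001, 0.002]
ft_force: [-0.0, 0.4, 0.9]
width: 61.2
clock: 21.35
tcp_pos: [636.3, 207.4, 180.8]
eef_rot: [0.429, 0.903, -0.0, 0.0]
ft_force: [-0.9, -1.5, 4.0]
width: 29.3
t21.4 tcp [636.3 207.4 180.8] psi 129.2 w 29.3 F [-0.9 -1.5  4. ] j6 -0.45 -> spin 0.0 tx 0.07 ty 0.00 tz -0.02 cm
```

```bash
python3 -m pendant '[{"tx":0,"ty":0,"tz":-0.85,"spin":0},{"tx":0,"ty":0,"tz":-0.85,"spin":0},{"tx":0,"ty":0,"tz":0,"spin":0},{"tx":0,"ty":0,"tz":0,"spin":0}]'
python3 -m pendant '[{"tx":0.02,"ty":0.4,"tz":0,"spin":-3.75},{"tx":0.02,"ty":0.4,"tz":0,"spin":-3.75},{"tx":0,"ty":0,"tz":0,"spin":0}]'
```

```text
clock: 21.75
tcp_pos: [636.3, 207.5, 195.5]
eef_rot: [0.429, 0.903, -0.001, -0.001]
ft_force: [-0.6, -1.1, -9.3]
width: 29.5
clock: 22.05
tcp_pos: [642.2, 213.1, 195.5]
eef_rot: [0.369, 0.929, -0.001, -0.001]
ft_force: [1.0, -2.4, -10.4]
width: 29.4
```

```bash
python3 -m pendant '[{"tx":0.05,"ty":0.783,"tz":-0.2,"spin":-7.5},{"tx":0.05,"ty":0.783,"tz":0,"spin":-7.5},{"tx":0.05,"ty":0.783,"tz":0,"spin":-7.5},{"tx":0.05,"ty":0.783,"tz":0,"spin":-7.5},{"tx":0.05,"ty":0.783,"tz":0,"spin":-7.5},{"tx":0.05,"ty":0.783,"tz":0,"spin":-7.5},{"tx":0,"ty":0,"tz":0,"spin":0}]'
python3 -m pendant '[{"tx":0.05,"ty":0.783,"tz":0,"spin":-7.5},{"tx":0.05,"ty":0.783,"tz":0,"spin":-7.5},{"tx":0.05,"ty":0.783,"tz":0,"spin":-7.5},{"tx":0.05,"ty":0.783,"tz":0,"spin":-7.5},{"tx":0.05,"ty":0.783,"tz":0,"spin":-7.5},{"tx":0,"ty":0,"tz":0,"spin":0},{"tx":0,"ty":0,"tz":0,"spin":0},{"tx":0,"ty":0,"tz":0,"spin":0}]'
python3 - <<'E'
from h import *
a=np.radians(39.15);K=np.array([598,255])+60*np.array([np.cos(a),np.sin(a)]);print(K)
to(K[0],K[1],181,219.15)
E
```

```text
clock: 22.75
tcp_pos: [658.4, 256.7, 197.7]
eef_rot: [-0.015, 1.0, -0.001, -0.001]
ft_force: [0.3, -2.1, -9.4]
width: 29.6
clock: 23.55
tcp_pos: [645.0, 292.5, 198.9]
eef_rot: [-0.334, 0.943, 0.001, -0.0]
ft_force: [-0.9, 1.6, -9.9]
width: 29.3
[644.52974459 292.88116773]
t23.6 tcp [645.  292.5 198.9] psi -141.0 w 29.3 F [-0.9  1.6 -9.9] j6 -1.91 -> spin -0.1 tx 0.01 ty 0.06 tz 1.79 cm
```

```bash
python3 -m pendant '[{"tx":0,"ty":0.05,"tz":0,"spin":0},{"tx":0,"ty":0,"tz":0.6,"spin":0},{"tx":0,"ty":0,"tz":0.6,"spin":0},{"tx":0,"ty":0,"tz":0.4,"spin":0},{"tx":0,"ty":0,"tz":0,"spin":0},{"tx":0,"ty":0,"tz":0,"spin":0}]'
python3 -m pendant '[{"tx":0,"ty":0,"tz":0,"spin":0},{"tx":0,"ty":0,"tz":0,"spin":0},{"tx":0,"ty":0,"tz":0,"spin":0},{"tx":0,"ty":0,"tz":0,"spin":0}]' 0.65
python3 - <<'E'
from h import *
for n in("scene",):
    p=camera(n)
    for q in("knob_grip",): print([(d["point"],d["p"]) for d in look_for(p,q)])
    for z in(181,193): print(z,proj(p,(644.5,292.9,z)))
    save(p,"sc2.png",(320,80,440,200),5)
E
```

```text
clock: 24.15
tcp_pos: [645.0, 292.6, 183.8]
eef_rot: [-0.335, 0.942, -0.0, 0.0]
ft_force: [-1.0, -1.3, -7.3]
width: 29.4
clock: 24.55
tcp_pos: [645.6, 292.9, 185.1]
eef_rot: [-0.335, 0.942, -0.0, 0.002]
ft_force: [-0.9, -0.0, 0.3]
width: 58.1
[([395.6, 128.1], 0.5)]
181 [395.73800776 129.30231354]
193 [396.0566868  126.66955073]
```

```bash
python3 -m pendant '[{"tx":0,"ty":0,"tz":-3,"spin":0},{"tx":0,"ty":0,"tz":-4,"spin":0},{"tx":4,"ty":0,"tz":-1,"spin":0},{"tx":4,"ty":0,"tz":0,"spin":0},{"tx":4,"ty":0,"tz":0,"spin":0},{"tx":3.2,"ty":0,"tz":0,"spin":0},{"tx":0,"ty":0,"tz":0,"spin":0},{"tx":0,"ty":0,"tz":0,"spin":0}]' 0.85
python3 - <<'E'
from h import *
to(526.5,198,88,219.15)
p=camera("top")
print([(d["point"],d["p"],at(p,d["point"],105)[:2]) for d in look_for(p,"tin1")])
print("knob",[(d["point"],d["p"]) for d in look_for(p,"knob_grip")],proj(p,(644.5,292.9,202)))
save(p,"top2.png",(135,120,345,270),3.5)
E
```

```text
clock: 25.45
tcp_pos: [527.2, 196.6, 264.1]
eef_rot: [-0.335, 0.942, -0.0, 0.001]
ft_force: [0.5, 0.5, 0.6]
width: 80.2
t25.4 tcp [527.2 196.6 264.1] psi -140.8 w 80.2 F [0.5 0.5 0.6] j6 -2.00 -> spin 0.0 tx -0.03 ty 0.16 tz 17.61 cm
[([209.3, 274.1], 0.81, array([330.20460065, 175.46772407])), ([309.8, 173.9], 0.8, array([ 659.45851105, -157.91579118])), ([285.1, 174.8], 0.62, array([657.80327574, -74.23885305])), ([206.5, 216.4], 0.58, array([520.46115254, 188.82208267]))]
knob [] [166.71143229 174.21808338]
```

View pics/top2.png

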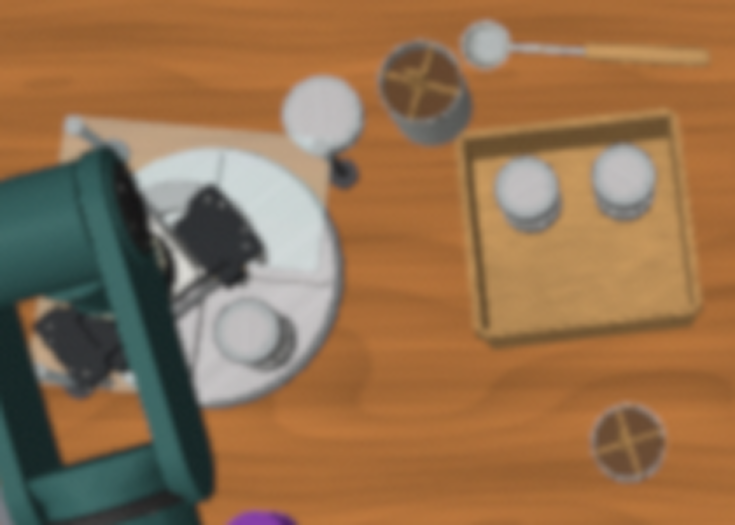

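```bash
python3 -m pendant '[{"tx":0,"ty":0.16,"tz":4,"spin":0},{"tx":0,"ty":0,"tz":4,"spin":0},{"tx":0,"ty":0,"tz":4,"spin":0},{"tx":0,"ty":0,"tz":3,"spin":0},{"tx":0,"ty":0,"tz":2.6,"spin":0},{"tx":0,"ty":0,"tz":0,"spin":0},{"tx":0,"ty":0,"tz":0,"spin":0}]'
python3 -m pendant '[{"tx":0,"ty":0,"tz":0,"spin":0},{"tx":0,"ty":0,"tz":0,"spin":0},{"tx":0,"ty":0,"tz":0,"spin":0},{"tx":0,"ty":0,"tz":0,"spin":0},{"tx":0,"ty":0,"tz":0,"spin":0},{"tx":0,"ty":0,"tz":0,"spin":0}]' 0 30
python3 -m pendant '[{"tx":0,"ty":0,"tz":-2,"spin":0},{"tx":0,"ty":0,"tz":-4,"spin":0},{"tx":0,"ty":0,"tz":-5,"spin":0},{"tx":0,"ty":0,"tz":-5,"spin":0},{"tx":0,"ty":0,"tz":0,"spin":8.3},{"tx":0,"ty":0,"tz":0,"spin":8.4},{"tx":0,"ty":0,"tz":0,"spin":8.4},{"tx":0,"ty":0,"tz":0,"spin":8.4}]'
python3 - <<'E'
from h import *
to(583.4,-80.4,None,185.7)
E
```

```text
clock: 26.3
tcp_pos: [526.7, 198.4, 87.1]
eef_rot: [-0.336, 0.942, 0.0, -0.0]
ft_force: [0.9, -0.2, -0.1]
width: 79.9
clock: 26.9
tcp_pos: [528.3, 197.4, 89.7]
eef_rot: [-0.335, 0.942, -0.001, 0.003]
ft_force: [1.7, -3.9, 6.0]
width: 61.3
clock: 27.7
tcp_pos: [524.8, 198.5, 245.4]
eef_rot: [-0.047, 0.999, 0.0, -0.002]
ft_force: [-0.5, -0.6, -3.2]
width: 61.4
t27.7 tcp [524.8 198.5 245.4] psi -174.6 w 61.4 F [-0.5 -0.6 -3.2] j6 -1.41 -> spin -0.3 tx -3.06 ty -28.33 tz 0.00 cm
```

```bash
python3 -m pendant '[{"tx":-0.51,"ty":-4.72,"tz":0,"spin":-0.3},{"tx":-0.51,"ty":-4.72,"tz":0,"spin":0},{"tx":-0.51,"ty":-4.72,"tz":0,"spin":0},{"tx":-0.51,"ty":-4.72,"tz":0,"spin":0},{"tx":-0.51,"ty":-4.72,"tz":0,"spin":0},{"tx":-0.51,"ty":-4.72,"tz":0,"spin":0},{"tx":0,"ty":0,"tz":3,"spin":0},{"tx":0,"ty":0,"tz":0,"spin":0}]'
python3 - <<'E'
from h import *
to(583.4,-80.4,64.5,185.7)
E
```

```text
clock: 28.5
tcp_pos: [582.8, -80.6, 210.5]
eef_rot: [-0.051, 0.999, 0.003, -0.006]
ft_force: [-0.4, 0.7, -5.5]
width: 61.5
t28.5 tcp [582.8 -80.6 210.5] psi -174.1 w 61.5 F [-0.4  0.7 -5.5] j6 -1.91 -> spin 0.2 tx -0.07 ty 0.01 tz 14.60 cm
```

```bash
python3 -m pendant '[{"tx":0,"ty":0,"tz":3,"spin":0},{"tx":0,"ty":0,"tz":4,"spin":0},{"tx":0,"ty":0,"tz":4,"spin":0},{"tx":0,"ty":0,"tz":3.6,"spin":0},{"tx":0,"ty":0,"tz":0,"spin":0},{"tx":0,"ty":0,"tz":0,"spin":0},{"tx":0,"ty":0,"tz":0,"spin":0}]'
python3 -m pendant '[{"tx":0,"ty":0,"tz":0,"spin":0},{"tx":0,"ty":0,"tz":0,"spin":0},{"tx":0,"ty":0,"tz":0,"spin":0},{"tx":0,"ty":0,"tz":0,"spin":0}]' 0.75
python3 -m pendant '[{"tx":0,"ty":0,"tz":-2,"spin":0},{"tx":0,"ty":0,"tz":-4,"spin":0},{"tx":0,"ty":0,"tz":-5,"spin":0},{"tx":0,"ty":0,"tz":-5,"spin":0},{"tx":0,"ty":0,"tz":-5,"spin":0},{"tx":0,"ty":0,"tz":0,"spin":0},{"tx":0,"ty":0,"tz":0,"spin":0}]'
python3 - <<'E'
from h import *
to(644.5,292.9,None,185.7)
p=camera("top")
print([(d["point"],d["p"],at(p,d["point"],202)[:2]) for d in look_for(p,"knob_grip")],proj(p,(644.5,292.9,202)))
E
```

```text
clock: 29.2
tcp_pos: [587.5, -80.2, 74.2]
eef_rot: [-0.053, 0.999, -0.0, 0.002]
ft_force: [0.5, 0.5, -3.0]
width: 61.5
clock: 29.6
tcp_pos: [586.5, -80.8, 72.5]
eef_rot: [-0.052, 0.999, -0.0, 0.001]
ft_force: [0.3, -1.0, -0.2]
width: 70.5
clock: 30.3
tcp_pos: [586.6, -80.7, 283.5]
eef_rot: [-0.052, 0.999, -0.001, 0.002]
ft_force: [0.2, -0.1, -1.2]
width: 70.9
t30.3 tcp [586.6 -80.7 283.5] psi -174.0 w 70.9 F [ 0.2 -0.1 -1.2] j6 -1.91 -> spin 0.3 tx -9.47 ty 36.60 tz 0.00 cm
[([289.5, 201.6], 0.68, array([550.0973329 , -94.56172281])), ([187.2, 196.1], 0.59, array([573.14683985, 226.09262243])), ([171.2, 169.4], 0.51, array([659.86594426, 279.24898905]))] [166.71143229 174.21808338]
```

```bash
python3 -m pendant '[{"tx":-1.18,"ty":4.57,"tz":0,"spin":0},{"tx":-1.18,"ty":4.57,"tz":0,"spin":0},{"tx":-1.18,"ty":4.57,"tz":0,"spin":0},{"tx":-1.18,"ty":4.57,"tz":0,"spin":0},{"tx":-1.18,"ty":4.57,"tz":0,"spin":0},{"tx":-1.18,"ty":4.57,"tz":0,"spin":0},{"tx":-1.18,"ty":4.57,"tz":0,"spin":0},{"tx":-1.18,"ty":4.57,"tz":0,"spin":0}]' 0.65
python3 -m pendant '[{"tx":0,"ty":0,"tz":0,"spin":8.15},{"tx":0,"ty":0,"tz":0,"spin":8.15},{"tx":0,"ty":0,"tz":0,"spin":8.15},{"tx":0,"ty":0,"tz":0,"spin":8.15},{"tx":0,"ty":0,"tz":0,"spin":8.15},{"tx":0,"ty":0,"tz":0,"spin":8.15},{"tx":0,"ty":0,"tz":0,"spin":8.15},{"tx":0,"ty":0,"tz":0,"spin":8.15}]'
python3 -m pendant '[{"tx":0,"ty":0,"tz":0,"spin":8.15},{"tx":0,"ty":0,"tz":0,"spin":8.15},{"tx":0,"ty":0,"tz":0,"spin":8.15},{"tx":0,"ty":0,"tz":0,"spin":8.15},{"tx":0,"ty":0,"tz":0,"spin":8.15},{"tx":0,"ty":0,"tz":0,"spin":8.15},{"tx":0,"ty":0,"tz":0,"spin":8.15},{"tx":0,"ty":0,"tz":0,"spin":8.15}]'
python3 -m pendant '[{"tx":0,"ty":0,"tz":0,"spin":8.15},{"tx":0,"ty":0,"tz":0,"spin":8.15},{"tx":0,"ty":0,"tz":0,"spin":0},{"tx":0,"ty":0,"tz":0,"spin":0}]'
python3 - <<'E'
from h import *
to(644.5,292.9,182,39.15)
p=camera("top")
print([(d["point"],d["p"],at(p,d["point"],79)[:2]) for d in look_for(p,"tin1")])
save(p,"top3.png",(260,140,345,225),6)
E
```

```text
clock: 31.2
tcp_pos: [640.9, 294.5, 277.8]
eef_rot: [-0.052, 0.999, -0.001, -0.003]
ft_force: [0.1, -0.5, -0.3]
width: 61.0
clock: 32.0
tcp_pos: [640.9, 292.6, 277.5]
eef_rot: [0.497, 0.868, -0.002, -0.002]
ft_force: [-0.3, 0.6, 0.3]
width: 61.1
clock: 32.8
tcp_pos: [641.0, 292.6, 277.5]
eef_rot: [0.886, 0.464, -0.003, -0.0]
ft_force: [0.2, -0.7, 0.7]
width: 61.3
clock: 33.2
tcp_pos: [641.2, 292.7, 278.9]
eef_rot: [0.941, 0.338, -0.002, 0.0]
ft_force: [-0.8, 0.7, 0.8]
width: 61.0
t33.2 tcp [641.2 292.7 278.9] psi 39.5 w 61.0 F [-0.8  0.7  0.8] j6 1.23 -> spin 0.3 tx 0.27 ty 0.19 tz 9.69 cm
[([285.4, 174.0], 0.72, array([666.42834765, -73.39920252])), ([209.6, 272.5], 0.63, array([335.3870225 , 180.95453504])), ([366.9, 205.5], 0.54, array([ 551.7598546 , -350.52635528]))]
```

View pics/top3.png

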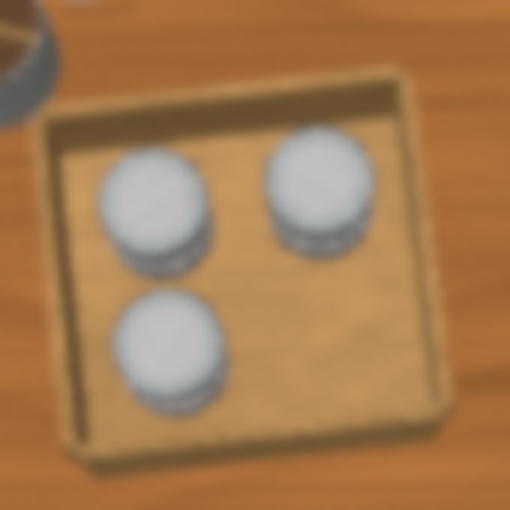

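```bash
python3 -m pendant '[{"tx":0.27,"ty":0.15,"tz":3,"spin":0.3},{"tx":0,"ty":0,"tz":3,"spin":0},{"tx":0,"ty":0,"tz":3.5,"spin":0},{"tx":0,"ty":0,"tz":0,"spin":0},{"tx":0,"ty":0,"tz":0,"spin":0},{"tx":0,"ty":0,"tz":0,"spin":0}]'
python3 -m pendant '[{"tx":0,"ty":0,"tz":0,"spin":0},{"tx":0,"ty":0,"tz":0,"spin":0},{"tx":0,"ty":0,"tz":0,"spin":0},{"tx":0,"ty":0,"tz":0,"spin":0},{"tx":0,"ty":0,"tz":0,"spin":0},{"tx":0,"ty":0,"tz":0,"spin":0},{"tx":0,"ty":0,"tz":0,"spin":0}]' 0 40
python3 -m pendant '[{"tx":0,"ty":0,"tz":-0.85,"spin":0},{"tx":0,"ty":0,"tz":-0.85,"spin":0},{"tx":0,"ty":0,"tz":0,"spin":0},{"tx":0,"ty":0,"tz":0,"spin":0}]'
```

```text
clock: 33.9
tcp_pos: [645.8, 293.9, 189.4]
eef_rot: [0.943, 0.334, 0.002, 0.0]
ft_force: [-0.7, 0.0, 0.6]
width: 61.1
clock: 34.6
tcp_pos: [645.8, 292.9, 187.0]
eef_rot: [0.943, 0.333, 0.001, 0.001]
ft_force: [2.9, -1.7, 1.1]
width: 29.3
clock: 35.0
tcp_pos: [645.6, 292.9, 199.5]
eef_rot: [0.943, 0.333, -0.001, 0.001]
ft_force: [7.5, -1.3, -9.2]
width: 29.0
```

```bash
python3 -m pendant '[{"tx":0,"ty":0,"tz":-0.4,"spin":0},{"tx":0,"ty":0,"tz":0,"spin":0},{"tx":0,"ty":0,"tz":0,"spin":0}]'
python3 -m pendant '[{"tx":-0.05,"ty":-0.783,"tz":0,"spin":-7.5},{"tx":-0.05,"ty":-0.783,"tz":0,"spin":-7.5},{"tx":-0.05,"ty":-0.783,"tz":0,"spin":-7.5},{"tx":-0.05,"ty":-0.783,"tz":0,"spin":-7.5},{"tx":-0.05,"ty":-0.783,"tz":0,"spin":-7.5},{"tx":-0.05,"ty":-0.783,"tz":0,"spin":-7.5},{"tx":0,"ty":0,"tz":0,"spin":0}]'
python3 - <<'E'
from h import *
a=np.radians(84.15);K=np.array([598,255])+60*np.array([np.cos(a),np.sin(a)]);print(K)
to(K[0],K[1],204,84.15)
E
```

```text
clock: 35.3
tcp_pos: [645.6, 292.9, 202.7]
eef_rot: [0.943, 0.333, -0.001, 0.001]
ft_force: [7.4, 0.4, -9.5]
width: 29.0
clock: 36.0
tcp_pos: [603.7, 315.6, 203.4]
eef_rot: [0.743, 0.67, -0.002, -0.0]
ft_force: [6.1, -0.3, -10.3]
width: 29.5
[604.11546735 314.68752851]
t36.0 tcp [603.7 315.6 203.4] psi 84.1 w 29.5 F [  6.1  -0.3 -10.3] j6 0.50 -> spin -0.1 tx -0.09 ty 0.05 tz -0.06 cm
```

```bash
python3 -m pendant '[{"tx":-0.05,"ty":-0.783,"tz":0,"spin":-7.5},{"tx":-0.05,"ty":-0.783,"tz":0,"spin":-7.5},{"tx":-0.05,"ty":-0.783,"tz":0,"spin":-7.5},{"tx":-0.05,"ty":-0.783,"tz":0,"spin":-7.5},{"tx":-0.05,"ty":-0.783,"tz":0,"spin":-7.5},{"tx":-0.05,"ty":-0.783,"tz":0,"spin":-7.5},{"tx":0,"ty":0,"tz":0,"spin":0},{"tx":0,"ty":0,"tz":0,"spin":0}]'
python3 - <<'E'
from h import *
a=np.radians(129.15);K=np.array([598,255])+60*np.array([np.cos(a),np.sin(a)]);print(K)
to(K[0],K[1],187,129.15)
E
```

```text
clock: 36.8
tcp_pos: [559.5, 302.5, 205.1]
eef_rot: [0.432, 0.902, -0.001, -0.002]
ft_force: [1.9, 0.3, -10.1]
width: 29.0
[560.11883227 301.52974459]
t36.8 tcp [559.5 302.5 205.1] psi 128.8 w 29.0 F [  1.9   0.3 -10.1] j6 -0.27 -> spin -0.4 tx -0.12 ty -0.01 tz 1.81 cm
```

Tangential error is within 0.1 mm; lowering.

```bash
python3 -m pendant '[{"tx":0,"ty":0,"tz":0.6,"spin":0},{"tx":0,"ty":0,"tz":0.6,"spin":0},{"tx":0,"ty":0,"tz":0.5,"spin":0},{"tx":0,"ty":0,"tz":0,"spin":0},{"tx":0,"ty":0,"tz":0,"spin":0},{"tx":0,"ty":0,"tz":0,"spin":0}]'
python3 -m pendant '[{"tx":0,"ty":0,"tz":0,"spin":0},{"tx":0,"ty":0,"tz":0,"spin":0},{"tx":0,"ty":0,"tz":0,"spin":0},{"tx":0,"ty":0,"tz":0,"spin":0}]' 0.65
python3 -m pendant '[{"tx":0,"ty":0,"tz":-3,"spin":0},{"tx":0,"ty":0,"tz":-4,"spin":0},{"tx":0,"ty":0,"tz":-2,"spin":0},{"tx":0,"ty":0,"tz":0,"spin":0}]'
python3 - <<'E'
from h import *
to(526.5,198,88,129.15)
E
```

```text
clock: 37.4
tcp_pos: [559.7, 302.6, 190.6]
eef_rot: [0.431, 0.903, -0.0, -0.001]
ft_force: [-2.5, 0.6, -7.3]
width: 29.6
clock: 37.8
tcp_pos: [561.2, 302.6, 191.9]
eef_rot: [0.431, 0.902, 0.001, 0.001]
ft_force: [-0.3, -0.0, -0.9]
width: 57.7
clock: 38.2
tcp_pos: [561.9, 303.0, 285.8]
eef_rot: [0.431, 0.903, 0.004, 0.003]
ft_force: [-0.1, -0.0, 0.2]
width: 61.2
t38.2 tcp [561.9 303.  285.8] psi 129.0 w 61.2 F [-0.1 -0.   0.2] j6 -0.27 -> spin -0.2 tx -5.91 ty -9.38 tz 19.78 cm
```

```bash
python3 -m pendant '[{"tx":-1.97,"ty":-3.13,"tz":0,"spin":0},{"tx":-1.97,"ty":-3.13,"tz":0,"spin":0},{"tx":-1.97,"ty":-3.13,"tz":0,"spin":0},{"tx":0,"ty":0,"tz":0,"spin":8.18},{"tx":0,"ty":0,"tz":0,"spin":8.18},{"tx":0,"ty":0,"tz":0,"spin":8.18},{"tx":0,"ty":0,"tz":0,"spin":8.18},{"tx":0,"ty":0,"tz":0,"spin":8.18}]' 0.85
python3 -m pendant '[{"tx":0,"ty":0,"tz":4,"spin":8.18},{"tx":0,"ty":0,"tz":3,"spin":8.18},{"tx":0,"ty":0,"tz":0,"spin":8.18},{"tx":0,"ty":0,"tz":0,"spin":8.18},{"tx":0,"ty":0,"tz":0,"spin":8.18},{"tx":0,"ty":0,"tz":0,"spin":8.18},{"tx":0,"ty":0,"tz":0,"spin":0},{"tx":0,"ty":0,"tz":0,"spin":0}]'
python3 - <<'E'
from h import *
to(526.5,198,88,39.15)
p=camera("top")
print([(d["point"],d["p"],at(p,d["point"],105)[:2]) for d in look_for(p,"tin1")])
print("knob",[(d["point"],d["p"]) for d in look_for(p,"knob_grip")],proj(p,(560.1,301.5,191)))
E
```

```text
clock: 39.0
tcp_pos: [524.1, 197.2, 278.3]
eef_rot: [0.721, 0.693, -0.001, -0.001]
ft_force: [0.5, 0.6, 0.7]
width: 80.0
clock: 39.8
tcp_pos: [524.1, 197.3, 209.1]
eef_rot: [0.942, 0.335, -0.001, -0.0]
ft_force: [0.7, 0.3, -0.3]
width: 80.3
t39.8 tcp [524.1 197.3 209.1] psi 39.2 w 80.3 F [ 0.7  0.3 -0.3] j6 1.15 -> spin 0.0 tx 0.23 ty 0.10 tz 12.11 cm
[([311.5, 172.6], 0.9, array([ 663.8631581 , -163.74159685])), ([207.9, 217.9], 0.79, array([515.33892544, 184.04142078])), ([212.2, 272.9], 0.7, array([333.91625116, 166.06393994])), ([285.0, 200.3], 0.65, array([570.32513349, -73.39710328])), ([284.7, 176.6], 0.59, array([651.59852389, -72.849255  ]))]
knob [([284.5, 176.4], 0.64)] [164.20724068 201.17545789]
```

```bash
python3 -m pendant '[{"tx":0.23,"ty":0.05,"tz":4,"spin":0},{"tx":0,"ty":0,"tz":4,"spin":0},{"tx":0,"ty":0,"tz":4,"spin":0},{"tx":0,"ty":0,"tz":0,"spin":0},{"tx":0,"ty":0,"tz":0,"spin":0},{"tx":0,"ty":0,"tz":0,"spin":0}]'
python3 -m pendant '[{"tx":0,"ty":0,"tz":0,"spin":0},{"tx":0,"ty":0,"tz":0,"spin":0},{"tx":0,"ty":0,"tz":0,"spin":0},{"tx":0,"ty":0,"tz":0,"spin":0},{"tx":0,"ty":0,"tz":0,"spin":0},{"tx":0,"ty":0,"tz":0,"spin":0}]' 0 30
python3 -m pendant '[{"tx":0,"ty":0,"tz":-2,"spin":0},{"tx":0,"ty":0,"tz":-4,"spin":0},{"tx":0,"ty":0,"tz":-5,"spin":0},{"tx":0,"ty":0,"tz":-5,"spin":0},{"tx":0,"ty":0,"tz":0,"spin":8.3},{"tx":0,"ty":0,"tz":0,"spin":8.4},{"tx":0,"ty":0,"tz":0,"spin":8.4},{"tx":0,"ty":0,"tz":0,"spin":8.4}]'
python3 - <<'E'
from h import *
to(593,-175.9,None,5.7)
E
```

```text
clock: 40.55
tcp_pos: [528.5, 199.0, 93.3]
eef_rot: [0.943, 0.334, 0.003, 0.0]
ft_force: [0.3, -0.6, 0.8]
width: 79.9
clock: 41.15
tcp_pos: [527.2, 199.2, 92.2]
eef_rot: [0.943, 0.334, 0.001, -0.0]
ft_force: [-1.9, 0.8, 6.2]
width: 61.5
clock: 41.95
tcp_pos: [526.4, 198.1, 248.9]
eef_rot: [0.999, 0.045, -0.001, 0.001]
ft_force: [-0.2, -0.2, -2.8]
width: 61.4
t42.0 tcp [526.4 198.1 248.9] psi 5.1 w 61.4 F [-0.2 -0.2 -2.8] j6 1.74 -> spin -0.6 tx 2.92 ty 37.88 tz 0.00 cm
```

```bash
python3 -m pendant '[{"tx":0.37,"ty":4.74,"tz":0,"spin":-0.6},{"tx":0.37,"ty":4.74,"tz":0,"spin":0},{"tx":0.37,"ty":4.74,"tz":0,"spin":0},{"tx":0.37,"ty":4.74,"tz":0,"spin":0},{"tx":0.37,"ty":4.74,"tz":0,"spin":0},{"tx":0.37,"ty":4.74,"tz":0,"spin":0},{"tx":0.37,"ty":4.74,"tz":0,"spin":0},{"tx":0.37,"ty":4.74,"tz":0,"spin":0}]'
python3 -m pendant '[{"tx":0,"ty":0,"tz":4,"spin":0},{"tx":0,"ty":0,"tz":0,"spin":0},{"tx":0,"ty":0,"tz":0,"spin":0},{"tx":0,"ty":0,"tz":0,"spin":0}]'
python3 - <<'E'
from h import *
to(593,-175.9,68,5.7)
E
```

```text
clock: 42.75
tcp_pos: [595.6, -177.6, 248.8]
eef_rot: [0.999, 0.053, -0.001, -0.0]
ft_force: [0.4, 0.1, -2.7]
width: 61.6
clock: 43.15
tcp_pos: [596.8, -174.8, 212.2]
eef_rot: [0.999, 0.054, 0.001, 0.001]
ft_force: [0.4, 0.5, -2.8]
width: 61.7
t43.1 tcp [ 596.8 -174.8  212.2] psi 6.2 w 61.7 F [ 0.4  0.5 -2.8] j6 1.09 -> spin 0.5 tx -0.39 ty 0.07 tz 14.42 cm
```

```bash
python3 -m pendant '[{"tx":-0.4,"ty":0.07,"tz":3,"spin":0.5},{"tx":0,"ty":0,"tz":4,"spin":0},{"tx":0,"ty":0,"tz":4,"spin":0},{"tx":0,"ty":0,"tz":3.4,"spin":0},{"tx":0,"ty":0,"tz":0,"spin":0},{"tx":0,"ty":0,"tz":0,"spin":0},{"tx":0,"ty":0,"tz":0,"spin":0}]'
python3 -m pendant '[{"tx":0,"ty":0,"tz":0,"spin":0},{"tx":0,"ty":0,"tz":0,"spin":0},{"tx":0,"ty":0,"tz":0,"spin":0},{"tx":0,"ty":0,"tz":0,"spin":0}]' 0.75
python3 -m pendant '[{"tx":0,"ty":0,"tz":-2,"spin":0},{"tx":0,"ty":0,"tz":-4,"spin":0},{"tx":0,"ty":0,"tz":-5,"spin":0},{"tx":0,"ty":0,"tz":-5,"spin":0},{"tx":0,"ty":0,"tz":-5,"spin":0},{"tx":0,"ty":0,"tz":0,"spin":0},{"tx":0,"ty":0,"tz":0,"spin":0}]'
python3 - <<'E'
from h import *
to(440,-330,280,5.7)
for n in("top","scene"):
    p=camera(n)
    print([(d["point"],d["p"],at(p,d["point"],30)[:2]) for d in look_for(p,"packet1")])
E
```

```text
clock: 43.85
tcp_pos: [594.0, -176.7, 69.7]
eef_rot: [0.999, 0.049, 0.002, 0.001]
ft_force: [0.3, 0.0, -4.0]
width: 61.6
clock: 44.25
tcp_pos: [592.5, -176.8, 67.3]
eef_rot: [0.999, 0.049, 0.001, 0.0]
ft_force: [0.1, -0.0, 0.2]
width: 70.3
clock: 44.95
tcp_pos: [592.7, -176.9, 278.6]
eef_rot: [0.999, 0.049, 0.002, 0.001]
ft_force: [-0.1, 0.5, -0.9]
width: 70.6
t45.0 tcp [ 592.7 -176.9  278.6] psi 5.6 w 70.6 F [-0.1  0.5 -0.9] j6 1.09 -> spin -0.1 tx -16.71 ty 13.72 tz -0.14 cm
[([461.6, 259.9], 0.62, array([ 363.43226269, -676.5770356 ])), ([371.5, 205.9], 0.57, array([ 557.30843405, -372.35700942])), ([355.5, 167.4], 0.47, array([ 697.22465545, -320.30479992]))]
[([181.2, 312.3], 0.91, array([ 378.0574572 , -682.90533166])), ([289.5, 264.1], 0.7, array([ 561.66761439, -377.7828934 ])), ([339.9, 268.5], 0.66, array([ 712.50067713, -317.37753732]))]
```

```bash
python3 -m pendant '[{"tx":-3.4,"ty":3,"tz":0,"spin":0},{"tx":-3.4,"ty":3,"tz":0,"spin":0},{"tx":-3.4,"ty":3,"tz":0,"spin":0},{"tx":-3.4,"ty":3,"tz":0,"spin":0},{"tx":-3.4,"ty":3,"tz":0,"spin":0},{"tx":0,"ty":0,"tz":0,"spin":0},{"tx":0,"ty":0,"tz":0,"spin":0}]' 0.85
python3 - <<'E'
from h import *
p=camera("wrist");save(p,"w6.png",f=1.25)
for d in regions_of(p,"packet1"):
    print(d["p"],d["point"])
to(555,-365,15,2)
E
```

```text
clock: 45.85
tcp_pos: [436.7, -342.7, 274.6]
eef_rot: [0.999, 0.048, -0.001, -0.001]
ft_force: [1.0, -0.5, -0.7]
width: 80.0
0.81 [576.7, 230.6]
0.77 [346.7, 66.6]
t46.0 tcp [ 438.  -341.6  275.2] psi 5.7 w 79.9 F [ 0.4 -0.2  0.1] j6 0.71 -> spin 3.7 tx 11.61 ty 2.75 tz 26.02 cm
```

View pics/w6.png

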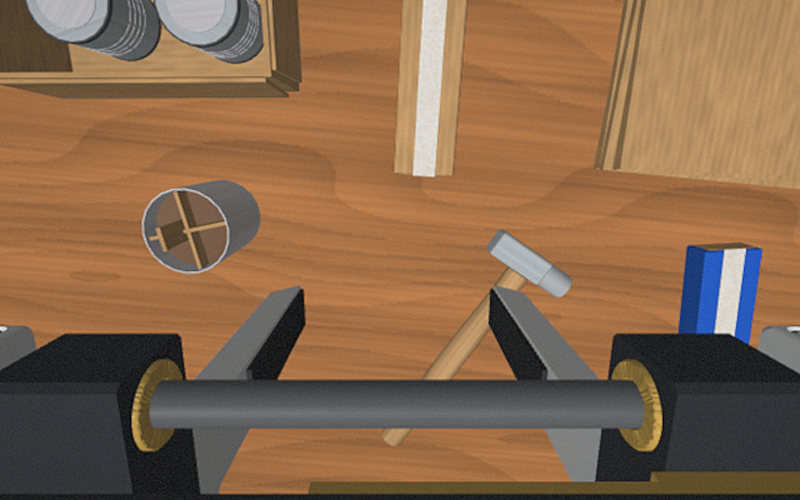

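```bash
python3 - <<'E'
from h import *
p=camera("wrist");g=lambda x,y:(x/1.25-.1,y/1.25-.1)
P=[at(p,g(*c),30)[:2] for c in((395,174),(453,176),(403,2),(467,2))];print(np.round(P,1),np.linalg.norm(P[0]-P[1]))
h=[np.arctan2(*(P[i+2]-P[i])[::-1]) for i in(0,1)];print(np.degrees(h));a=np.mean(h)
C=(P[0]+P[1])/2+75*np.array([np.cos(a),np.sin(a)]);print(C,np.degrees(a))
to(C[0],C[1],15,np.degrees(a))
E
```

```text
[[ 480.2 -335.3]
 [ 483.7 -388.7]
 [ 623.4 -328. ]
 [ 628.7 -381.7]] 53.50093520021756
[2.93271926 2.75787421]
[ 556.82713886 -358.3200644 ] 2.8452967354190397
t46.0 tcp [ 438.3 -341.4  275.5] psi 5.7 w 79.8 F [-0.8  0.3 -0. ] j6 0.71 -> spin 2.9 tx 11.75 ty 2.28 tz 26.05 cm
```

```bash
python3 -m pendant '[{"tx":0,"ty":0,"tz":0,"spin":2.9},{"tx":4,"ty":0.8,"tz":0,"spin":0},{"tx":4,"ty":0.8,"tz":0,"spin":0},{"tx":3.75,"ty":0.68,"tz":3,"spin":0},{"tx":0,"ty":0,"tz":5,"spin":0},{"tx":0,"ty":0,"tz":5,"spin":0},{"tx":0,"ty":0,"tz":4,"spin":0},{"tx":0,"ty":0,"tz":0,"spin":0}]'
python3 -m pendant '[{"tx":0,"ty":0,"tz":0,"spin":0},{"tx":0,"ty":0,"tz":0,"spin":0}]'
python3 - <<'E'
from h import *
to(556.8,-358.3,19.5,2.85)
E
```

```text
clock: 46.8
tcp_pos: [553.1, -354.9, 97.0]
eef_rot: [1.0, 0.025, -0.007, -0.005]
ft_force: [-0.1, -0.2, -0.8]
width: 80.0
clock: 47.0
tcp_pos: [558.1, -360.4, 110.3]
eef_rot: [1.0, 0.024, 0.003, 0.002]
ft_force: [-0.4, -0.5, 0.2]
width: 79.9
t47.0 tcp [ 558.1 -360.4  110.3] psi 2.8 w 79.9 F [-0.4 -0.5  0.2] j6 0.86 -> spin -0.1 tx -0.12 ty -0.21 tz 9.08 cm
```

```bash
python3 -m pendant '[{"tx":0,"ty":-0.2,"tz":3,"spin":0},{"tx":0,"ty":0,"tz":3,"spin":0},{"tx":0,"ty":0,"tz":2.5,"spin":0},{"tx":0,"ty":0,"tz":0,"spin":0},{"tx":0,"ty":0,"tz":0,"spin":0},{"tx":0,"ty":0,"tz":0,"spin":0}]'
python3 - <<'E'
from h import *
to(556.8,-358.3,19.5,2.85)
E
```

```text
clock: 47.6
tcp_pos: [557.9, -359.2, 25.3]
eef_rot: [1.0, 0.024, 0.003, 0.002]
ft_force: [-0.0, -0.1, -0.8]
width: 80.2
t47.6 tcp [ 557.9 -359.2   25.3] psi 2.7 w 80.2 F [-0.  -0.1 -0.8] j6 0.87 -> spin -0.1 tx -0.11 ty -0.10 tz 0.58 cm
```

```bash
python3 -m pendant '[{"tx":-0.1,"ty":-0.1,"tz":0.5,"spin":0},{"tx":0,"ty":0,"tz":0,"spin":0},{"tx":0,"ty":0,"tz":0,"spin":0}]'
python3 -m pendant '[{"tx":0,"ty":0,"tz":0,"spin":0},{"tx":0,"ty":0,"tz":0,"spin":0},{"tx":0,"ty":0,"tz":0,"spin":0},{"tx":0,"ty":0,"tz":0,"spin":0},{"tx":0,"ty":0,"tz":0,"spin":0},{"tx":0,"ty":0,"tz":0,"spin":0},{"tx":0,"ty":0,"tz":0,"spin":0}]' 0 12
python3 -m pendant '[{"tx":0,"ty":0,"tz":-2,"spin":0},{"tx":0,"ty":0,"tz":-4,"spin":0},{"tx":0,"ty":0,"tz":-5,"spin":0},{"tx":0,"ty":0,"tz":-5,"spin":0},{"tx":0,"ty":0,"tz":-4,"spin":0},{"tx":0,"ty":0,"tz":0,"spin":0},{"tx":0,"ty":0,"tz":0,"spin":0}]'
python3 - <<'E'
from h import *
t=np.radians(5.7);X=np.array([630,-124])+38*np.array([np.cos(t),np.sin(t)]);print(X)
to(X[0],X[1],None,2.8)
E
```

```text
clock: 47.9
tcp_pos: [554.9, -356.9, 16.8]
eef_rot: [1.0, 0.024, 0.0, 0.0]
ft_force: [0.3, 0.1, 0.2]
width: 79.9
clock: 48.6
tcp_pos: [554.8, -356.9, 16.3]
eef_rot: [1.0, 0.024, -0.0, 0.0]
ft_force: [-0.2, -0.2, -0.5]
width: 54.7
clock: 49.3
tcp_pos: [555.3, -357.0, 217.8]
eef_rot: [1.0, 0.024, 0.001, 0.001]
ft_force: [0.2, 0.9, -1.0]
width: 55.2
[ 667.81211166 -120.22584951]
t49.3 tcp [ 555.3 -357.   217.8] psi 2.7 w 55.2 F [ 0.2  0.9 -1. ] j6 0.87 -> spin -0.1 tx 12.40 ty -23.10 tz 0.00 cm
```

```bash
python3 -m pendant '[{"tx":2.07,"ty":-3.85,"tz":0,"spin":0},{"tx":2.07,"ty":-3.85,"tz":0,"spin":0},{"tx":2.07,"ty":-3.85,"tz":0,"spin":0},{"tx":2.07,"ty":-3.85,"tz":0,"spin":0},{"tx":2.07,"ty":-3.85,"tz":0,"spin":0},{"tx":2.07,"ty":-3.85,"tz":0,"spin":0},{"tx":0,"ty":0,"tz":0,"spin":-8.45},{"tx":0,"ty":0,"tz":0,"spin":-8.45}]'
python3 -m pendant '[{"tx":0,"ty":0,"tz":0,"spin":-8.45},{"tx":0,"ty":0,"tz":0,"spin":-8.45},{"tx":0,"ty":0,"tz":0,"spin":-8.45},{"tx":0,"ty":0,"tz":0,"spin":-8.45},{"tx":0,"ty":0,"tz":0,"spin":-8.45},{"tx":0,"ty":0,"tz":0,"spin":-8.45},{"tx":0,"ty":0,"tz":0,"spin":-8.45},{"tx":0,"ty":0,"tz":0,"spin":-8.45}]'
python3 -m pendant '[{"tx":0,"ty":0,"tz":0,"spin":-8.45},{"tx":0,"ty":0,"tz":0,"spin":0},{"tx":0,"ty":0,"tz":0,"spin":0}]'
python3 - <<'E'
from h import *
to(667.8,-120.2,98,95.7)
p=camera("top");save(p,"top4.png",(250,130,365,225),6)
E
```

```text
clock: 50.1
tcp_pos: [667.3, -117.8, 212.1]
eef_rot: [0.985, 0.175, -0.003, -0.001]
ft_force: [0.4, -0.9, 0.3]
width: 54.9
clock: 50.9
tcp_pos: [666.7, -119.8, 212.3]
eef_rot: [0.722, 0.692, -0.002, -0.003]
ft_force: [-0.1, 0.4, 0.1]
width: 55.1
clock: 51.2
tcp_pos: [667.2, -120.0, 213.8]
eef_rot: [0.672, 0.74, -0.001, -0.002]
ft_force: [-0.0, 0.3, -0.9]
width: 54.6
t51.2 tcp [ 667.2 -120.   213.8] psi 95.5 w 54.6 F [-0.   0.3 -0.9] j6 -0.36 -> spin -0.2 tx -0.03 ty 0.06 tz 11.58 cm
```

View pics/top4.png

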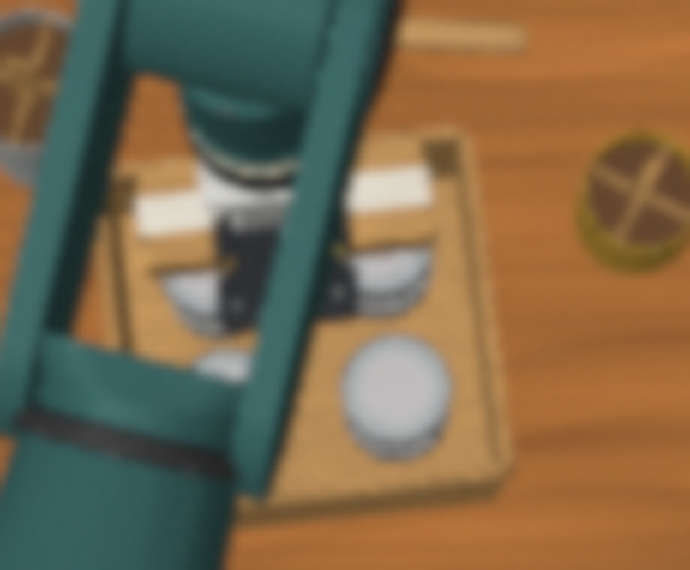

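```bash
python3 -m pendant '[{"tx":0,"ty":0,"tz":4,"spin":0},{"tx":0,"ty":0,"tz":4,"spin":0},{"tx":0,"ty":0,"tz":2,"spin":0},{"tx":0,"ty":0,"tz":0,"spin":0},{"tx":0,"ty":0,"tz":0,"spin":0},{"tx":0,"ty":0,"tz":0,"spin":0}]'
python3 - <<'E'
from h import *
to(667.8,-120.2,97,95.7)
E
```

```text
clock: 51.85
tcp_pos: [669.3, -120.5, 118.9]
eef_rot: [0.672, 0.741, 0.001, 0.002]
ft_force: [0.4, -0.5, -0.5]
width: 54.8
t51.9 tcp [ 669.3 -120.5  118.9] psi 95.6 w 54.8 F [ 0.4 -0.5 -0.5] j6 -0.36 -> spin -0.1 tx 0.04 ty -0.14 tz 2.19 cm
```

```bash
python3 -m pendant '[{"tx":0,"ty":-0.1,"tz":1,"spin":0},{"tx":0,"ty":0,"tz":1.1,"spin":0},{"tx":0,"ty":0,"tz":0,"spin":0},{"tx":0,"ty":0,"tz":0,"spin":0},{"tx":0,"ty":0,"tz":0,"spin":0},{"tx":0,"ty":0,"tz":0,"spin":0}]'
python3 - <<'E'
from h import *
to(667.8,-120.2,97,95.7)
E
```

```text
clock: 52.45
tcp_pos: [666.9, -120.3, 95.2]
eef_rot: [0.671, 0.741, -0.0, -0.0]
ft_force: [0.3, 1.0, 0.0]
width: 55.0
t52.5 tcp [ 666.9 -120.3   95.2] psi 95.7 w 55.0 F [0.3 1.  0. ] j6 -0.36 -> spin -0.0 tx -0.00 ty 0.09 tz -0.18 cm
```

```bash
python3 -m pendant '[{"tx":0,"ty":0,"tz":0,"spin":0},{"tx":0,"ty":0,"tz":0,"spin":0},{"tx":0,"ty":0,"tz":0,"spin":0},{"tx":0,"ty":0,"tz":0,"spin":0}]' 0.72
python3 -m pendant '[{"tx":0,"ty":0,"tz":-2,"spin":0},{"tx":0,"ty":0,"tz":-4,"spin":0},{"tx":0,"ty":0,"tz":-5,"spin":0},{"tx":0,"ty":0,"tz":-5,"spin":0},{"tx":-4,"ty":-2,"tz":-2,"spin":0},{"tx":-4,"ty":-2,"tz":0,"spin":0},{"tx":-4,"ty":-2,"tz":0,"spin":0},{"tx":-4,"ty":-2,"tz":0,"spin":0}]'
python3 -m pendant '[{"tx":-4,"ty":-2,"tz":0,"spin":0},{"tx":-4,"ty":-2,"tz":0,"spin":0},{"tx":-4,"ty":-2,"tz":0,"spin":0},{"tx":-4,"ty":-2,"tz":0,"spin":0},{"tx":0,"ty":0,"tz":0,"spin":0},{"tx":0,"ty":0,"tz":0,"spin":0},{"tx":0,"ty":0,"tz":0,"spin":0},{"tx":0,"ty":0,"tz":0,"spin":0}]'
python3 - <<'E'
from h import *
p=camera("top");q=camera("scene")
f=lambda im,b:cv2.resize(im[b[1]:b[3],b[0]:b[2]],(390,390),interpolation=cv2.INTER_CUBIC)
cv2.imwrite("pics/end.png",np.hstack([f(p["color"],(140,130,360,350-0)) if 0 else f(p["color"],(140,130,350,260+80)),f(q["color"],(280,100,440,260))]))
print([(d["point"],d["p"],at(p,d["point"],109)[:2]) for d in look_for(p,"packet1")])
print("knob top/scene",look_for(p,"knob_grip")[:2],[proj(p,(560.1,301.5,z)) for z in(181,193)],look_for(q,"knob_grip")[:2],[proj(q,(560.1,301.5,z)) for z in(181,193)])
to(667,-120)
E
```

```text
clock: 52.85
tcp_pos: [667.1, -120.3, 95.5]
eef_rot: [0.671, 0.741, 0.0, 0.0]
ft_force: [0.4, 0.3, 0.1]
width: 67.4
clock: 53.65
tcp_pos: [602.6, -288.7, 275.9]
eef_rot: [0.671, 0.741, 0.0, 0.001]
ft_force: [0.7, 1.0, 0.1]
width: 67.7
clock: 54.45
tcp_pos: [540.3, -453.0, 275.9]
eef_rot: [0.671, 0.742, 0.0, 0.0]
ft_force: [-0.5, -0.1, 0.5]
width: 67.9
[([462.1, 259.6], 0.95, array([ 362.82913269, -652.49157637])), ([298.7, 170.7], 0.91, array([ 670.28143278, -120.60228433]))]
knob top/scene [{'point': [165.0, 201.5], 'p': 0.57}] [array([165.29958943, 201.67302273]), array([163.98689093, 201.07508858])] [] [array([376.60379595, 122.81605163]), array([376.82945623, 120.2079775 ])]
t54.7 tcp [ 539.8 -453.7  275.6] psi 95.7 w 67.4 F [-0.6  0.9  0.3] j6 -0.88 -> spin -0.0 tx 31.93 ty 15.99 tz 0.00 cm
```

View pics/end.png

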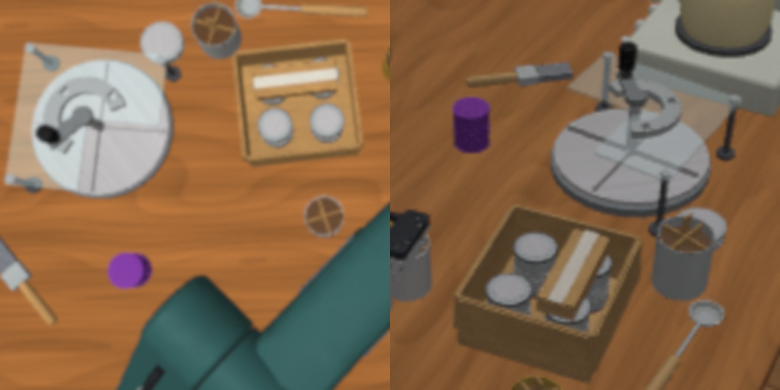

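```bash
python3 -c "
from bench import *
print(job_done())"
```

```text
the job is handed in; nothing more can be done
None
```

I packed the carton and handed the job in at about 55 s of the 210 s allowed. No verdict was reported.

- **Carousel:** stepped by its spring pin to the second hole, then to the third. Both times the knob came down with only the spring's load on the wrist. In the last top image the knob matched its fully seated position in the third hole within about 1 px (about 3 mm). I could not read the joint values directly, and the scene-camera detector did not find the knob for a cross-check.
- **Tins:** all four were present. They stand upright two by two on the carton floor in the last pictures. I let the third one go 8–10 mm too high; the next picture showed it upright.
- **Packet:** only one was present, the brown one with a white band. It lies flat on the far pair of tins, along the carton's y.
- **Left alone:** I kept clear of the blue packet, the purple tin, the open cans and the lid stack. They show in their usual places in the last pictures; I did not measure them again.

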